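# Lever open the stiff nail box and put the pry tool away

### The job

Take the pry tool from its slanted rest, work its blade under the red front lip of the nail box and lever the stiff lid up until it stands open by itself, past 60 degrees, without ramming the box and without touching the lid with the gripper. Then stand the pry tool, blade down, in the blue cup and let go; leave the cup upright and everything else where it is.

Things in the scene. Friction and masses are not known exactly. Their poses are not given: they have to be found in the camera images.
- nail_box: Wooden nail box fixed to the bench, 120 deep (x) x 160 wide (y) x 60 mm high without lid; origin at the centre of its underside; the robot is on its -x side. A dark sill juts 28 mm from the front wall (x -60 to -88 mm), its top at z 53 mm, leaving a gap 7 mm high below the closed lid's lip, which overhangs the wall by 9 mm (to x -69 mm). The lid, 7 thick with a red front lip, has no handle.
- lid (a joint): Lid angle in rad: 0 closed, grows as the front edge rises, at most 1.9. Starts shut or ajar by up to 0.04. Stiff hinge (about 3 N at the lip): the lid stays where it is left.
- lid_edge (a point): Middle of the lower edge of the lid's red front lip, 129 mm from the hinge; moves with the lid.
- lid_hinge (a point): Middle of the lid's hinge axis, which runs along the box's y at the top of its back wall, 60 mm above the bench; axes as the box's.
- sill (a point): Point on the sill's top face, 11 mm in front of the lip, mid width; z 53 mm.
- pry: Pry tool, 130 g: orange handle 88 long (z 0 to 88), 26 wide (y), 18 thick (x, mm); a steel blade 18 wide (y), 2 thick (x) sticks out along -z by 60 to 80 mm: set differently each time, clamped firmly, length not reported. Origin at the handle's front end, where the blade comes out; z towards the butt. Starts in the rest, leaning 35 degrees from vertical, blade down.
- pry_grip (a point): Point on the tool's axis in the handle, 62 mm from the handle's front end, 26 mm from the butt; free all round at the start.
- rest: Plywood and dark wood rest, fixed, base 100 x 90 mm. Its channel slopes 35 degrees from vertical, upper end towards its own -x, and holds the first 36 mm of the handle between cheeks 8 mm thick, 16 mm high; lift the tool out towards +x and up. Origin on the bench, 46 mm beyond (+x of) the handle's front end, under the blade.
- cup: Blue open tool cup, loose, 68 across the rim, 90 tall, wall 3 mm, 450 g; origin at the centre of its underside.
- cup_in (a point): Centre of the cup's inner floor.
- sanding_block: Bystander, leave alone: cork sanding block 70 x 40 x 30 mm.
- offcut: Bystander, leave alone: pale wood offcut 100 x 35 x 20 mm.
- hammer: Bystander, leave alone: claw hammer lying on the bench.
- glue: Bystander, leave alone: yellow glue bottle, 48 across, 130 high mm.
- screw_jar: Bystander, leave alone: glass screw jar, 64 across, 75 tall mm.
- screwdriver: Bystander, leave alone: screwdriver lying on the bench.
- mallet_head: Bystander, leave alone: black rubber mallet head 110 x 65 x 60 mm.
Mind the look-alikes: they are no part of the job. There is more than one size of the pry; the one meant has the size given above.

How it is judged:
On the way, in this order (a step that is already met when the one before it is completed fails the run):
1. the pry tool has been taken out of its rest, the lid still shut (distance of pry from where it was at the start of the episode above 0.06 m and value of joint lid below 0.1 rad), for 0.1 s.
2. the blade is lifting the lid: it is pressed by the tool and open by 0.2 rad or more (contact force between pry and lid above 0.3 N and value of joint lid above 0.2 rad), for 0.1 s.
At the end, for the whole second after the job is handed in: The lid stands open by more than 60 degrees (1.05 rad); the pry tool stands blade down in the cup, the handle's front end within 36 mm of the cup's axis and 30 to 90 mm above its floor, leaning less than 0.6 rad, at rest and released; the cup is upright (within 0.1 rad) (value of joint lid above 1.05 rad and horizontal distance between pry and cup_in below 0.036 m and z of pry in the frame of cup_in between 0.03 and 0.09 m and angle between pry's own z axis and vertical below 0.6 rad and linear speed of pry below 0.02 m/s and angle between cup's own z axis and vertical below 0.1 rad); the robot touches nothing.
It fails at once if the gripper or arm touches the lid (contact force between any of the fingers, the arm and lid above 1 N).
It fails at once if the tool rams the box or lid with more than 40 N (contact force between pry and nail_box above 40 N or contact force between pry and lid above 40 N).
It fails at once if a bystander is moved by more than 25 mm (distance of any of sanding_block, offcut, hammer, glue, screw_jar, screwdriver, mallet_head from where it was at the start of the episode above 0.025 m).
It also fails if it takes over 61 s, if anything falls off the work surface, if the arm or the gripper's body presses on something with over 40 N, if the wrist force passes 120 N, or if a joint passes its speed limit or range.

### The arm

A 6-joint arm with a two-finger parallel gripper is mounted at the origin on the work surface. World frame = base frame: x ahead of the robot, y to its left, z up, the work surface at z = 0. Lengths are in m, angles in rad, forces in N, time in s.
With the tool pointing down it reaches from about 0.375 to 0.9 m from the base axis. Payload 3.1 kg.
Tool frame: the origin (TCP) lies at the very end of the fingers, on their centre line; the grasp point (between the pads) lies 19 mm behind it (manip.tcp_to_grasp is the distance from the TCP to the grasp point, in m); z points along the fingers, y is the line along which they close (so a half turn about z gives the same grasp; the last joint's range is limited). The gripper opens to 85 mm and grips with 20 to 120 N. Pads are 22 mm wide; open, the fingers measure 114 mm over their backs; the gripper's body (76 mm by 85 mm) begins 54 mm behind the grasp point. The pads swing forward as they close: fully open they stand 13 mm farther back than shut.
Start: joints at [1.008, 0.527, 1.433, -0, 1.181, -0.178], TCP at [0.234, 0.58, 0.231] pointing down, gripper open.
Joint ranges: [-3.08, 3.08], [-0.75, 2.2], [0.22, 2.44], [-1.43, 4.57], [0, 2.65], [-2.85, 2.85]. Speed limits (rad/s): [2.79, 2.79, 3.14, 3.14, 3.14, 3.14].

### API

Orientations are given as a unit quaternion [x, y, z, w].
In Python, from station import manip gives the robot as it stands. The module is installed in compiled form; this text tells all that it offers.
- The arm moves only by the tool step_arm, never from a script. Its argument "commands" is one flat list of numbers, 6 for each row, row after row: the shift along the tool's x, y, z in m, then the turn, a rotation vector about the tool's x, y, z in degrees. A call has exactly 10 rows; each row is the pose to reach, as a shift and turn from the pose commanded when the call began, along the tool's axes at that moment; what a row does not reach only later rows make up. A row lasts 1/10 s, in which the tool goes at most 50 mm and 8.59 degrees, less where a joint would pass 70% of its speed; a pose out of reach is approached as far as the arm can. A call with a gripper value outside its range is refused whole. "jaw" is the opening in per cent of the stroke, from 0 (shut) to 100 (fully open), set as the call begins (left out, the last holds). The fingers move at their own pace and stop on an object; "grip_force" is the grip in N (left out, the last holds). Time passes only in rows, so rows that repeat a pose let the fingers close, or fill a call up. It gives the time, the measured TCP pose, the force, the opening and the grip force at its end, in the units of the state.
- manip.sense(): the state, without advancing time (a new reading comes with each control period).
- manip.snapshot(name): name is "scene" or "top" or "wrist"; returns a dict with "pixels" (480x640x3 uint8, blue, green, red), "fx", "fy", "cx", "cy" (pixels), "R" (3x3) and "t" (3): a world point X has camera coordinates R X + t; the wrist camera has in their place "mount" (4x4, takes a point from camera to tool coordinates, whose origin is the TCP and whose axes are the flange's). Camera axes: x right, y down, z forward; pixel columns grow to the right and rows downward; lengths in m; the calibration is good to about 2 mm. A picture is of the moment at which its call begins: read the wrist's pose just before it. There is no depth.
- manip.sign_off(): hands the job in; it is judged then, once.
The state is a dict: "t": time; "q": joint angles; "qd": joint speeds; "tau": joint torques, N m; "tcp_pos": TCP position; "tool_rot": TCP orientation; "force": force on the tool from outside, world axes, zero at the start; "ft_torque": the same for the moment, N m; "finger_gap": opening from 0.0 (shut) to 1.0 (fully open); "gripper_force": force on a finger pad.
Only numpy, scipy, OpenCV 4.12 (cv2) and the standard library are available. Lean on these libraries where they do the work, as an engineer would, in place of code of your own. Each camera call takes 0.05 s, during which the arm holds its last target. There are 200 camera calls.

## Working session

There is one attempt and no reset: what is moved stays moved. The work goes in short steps, Python scripts to look and compute and a tool call to move; the robot and the scene stay as the last step left them, time stands still between calls to the robot, and variables do not carry over. Pictures are saved under pics/ and viewed, at most 10 in all, crops included, and the job is handed in when it is done.

Besides the shell and the picture viewer there is one more tool, called after "Call:" as name(argument=value, ...) on one line, values as JSON. step_arm: Moves the arm, as the interface text tells. Its arguments: {"type":"object","properties":{"commands":{"type":"array","items":{"type":"number"}},"jaw":{"type":"number"},"grip_force":{"type":"number"}},"required":["commands"]}

```bash
mkdir -p pics; cat > h.py <<'E'
import numpy as np, cv2, pickle
from scipy.spatial.transform import Rotation as Ro
from station import manip
def snap(n):
    s=manip.sense(); d=manip.snapshot(n); d['pixels']=np.array(d['pixels'])
    if n=='wrist':
        T=np.eye(4);T[:3,:3]=Ro.from_quat(s['tool_rot']).as_matrix();T[:3,3]=s['tcp_pos']
        C=np.linalg.inv(T@np.array(d['mount']));d['R']=C[:3,:3];d['t']=C[:3,3]
    d['R']=np.array(d['R']);d['t']=np.array(d['t']); return d
def ray(d,u,v):
    c=-d['R'].T@d['t']; r=d['R'].T@np.array([(u-d['cx'])/d['fx'],(v-d['cy'])/d['fy'],1]); return c,r/np.linalg.norm(r)
def onz(d,u,v,z):
    c,r=ray(d,u,v); return c+r*(z-c[2])/r[2]
def tri(d1,p1,d2,p2):
    c1,r1=ray(d1,*p1);c2,r2=ray(d2,*p2)
    k=np.linalg.lstsq(np.stack([r1,-r2],1),c2-c1,rcond=None)[0]
    a=c1+k[0]*r1;b=c2+k[1]*r2; return (a+b)/2,np.linalg.norm(a-b)
def proj(d,X):
    p=d['R']@np.array(X)+d['t']; return p[0]/p[2]*d['fx']+d['cx'],p[1]/p[2]*d['fy']+d['cy']
E
python3 - <<'E'
from h import *
np.set_printoptions(precision=4,suppress=True)
for n in('scene','top'):
    d=snap(n);pickle.dump(d,open(n+'.pkl','wb'));cv2.imwrite(f'pics/{n}0.png',d['pixels']);print(n,-d['R'].T@d['t'],d['fx'])
print(manip.sense(),manip.tcp_to_grasp)
E
```

```text
scene [ 1.4311 -0.359   0.9456] 527.9000404627765
top [ 0.4684 -0.0033  1.2466] 443.8731184521957
{'t': 0.1, 'q': array([ 1.0085,  0.5283,  1.4338, -0.    ,  1.1814, -0.1785]), 'qd': array([ 0.0013, -0.0029, -0.0026, -0.0019, -0.0011,  0.0011]), 'tau': array([ -0.0003, -44.3302, -17.8586,  -0.0003,   0.0039,   0.    ]), 'tcp_pos': array([0.2337, 0.579 , 0.2304]), 'tool_rot': array([ 0.1907,  0.9816, -0.0009, -0.0003]), 'force': array([ 0.3343, -0.206 , -0.3419]), 'ft_torque': array([-0.0469, -0.0315,  0.0287]), 'gripper_force': 0.0, 'finger_gap': 1.0007525341296477} 0.0187
```

View pics/scene0.png

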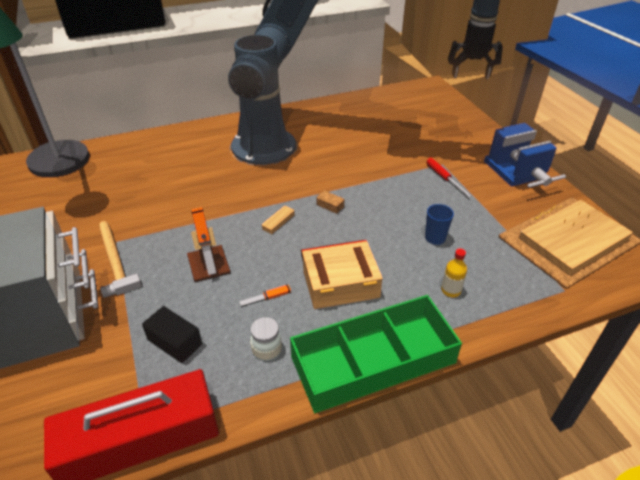

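View pics/top0.png

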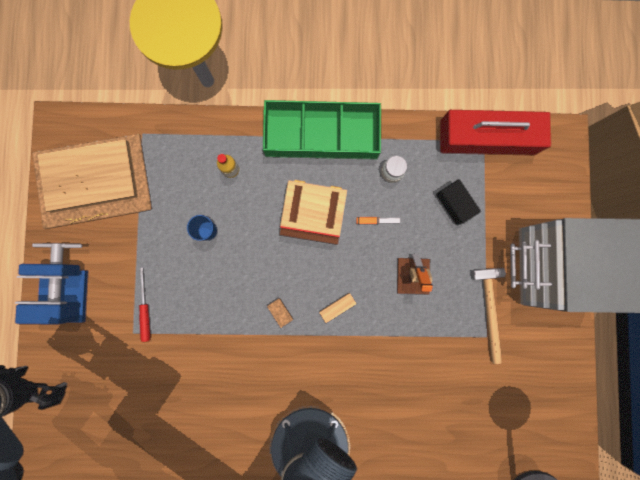

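Scene: box at (342,272) with red lip on the robot's side, cup at (438,225), tool in the rest at (203,230). Top: box (313,212), cup (202,228), rest and tool (415,277). Pry candidates are the orange tool in the rest, scene (200,225) / top (422,280), and a small orange tool lying flat, scene (275,293) / top (375,220). I choose the one in the rest, leaning blade down. The crop below checks that.

```bash
python3 - <<'E'
from h import *
np.set_printoptions(precision=4,suppress=True)
s=pickle.load(open('scene.pkl','rb'));t=pickle.load(open('top.pkl','rb'))
def crop(d,u,v,w,h,k): return cv2.resize(d['pixels'][v:v+h,u:u+w],None,fx=k,fy=k,interpolation=cv2.INTER_CUBIC)
a=crop(s,180,200,60,85,4.6667);b=crop(t,385,245,60,60,4.6667);c=crop(t,275,175,80,75,3.5);e=crop(s,295,235,95,75,280/95)
H=300
def pad(i):
    i=i[:,:280] if i.shape[1]>280 else i
    o=np.zeros((400,280,3),np.uint8);o[:min(400,i.shape[0]),:i.shape[1]]=i[:400];return o
o=np.hstack([pad(a),pad(b)[:, :280]]);o2=np.hstack([pad(c)[:270],pad(e)[:270]])
o=np.vstack([o,o2]);print(o.shape);cv2.imwrite('pics/crop1.png',cv2.resize(o,None,fx=.89,fy=.89))
# colour blobs
for n,d in(('s',s),('t',t)):
    hsv=cv2.cvtColor(d['pixels'],cv2.COLOR_BGR2HSV)
    for cn,lo,hi in(('orange',(7,190,150),(14,255,255)),('blue',(105,120,40),(125,255,200)),('red',(0,150,60),(6,255,255))):
        m=cv2.inRange(hsv,lo,hi);N,L,S,C=cv2.connectedComponentsWithStats(m)
        for i in range(1,N):
            if S[i,4]>25: print(n,cn,S[i],C[i])
E
```

```text
(670, 560, 3)
s orange [190 206  14   7  55] [196.0909 208.6727]
s orange [191 211  19  31 313] [200.2236 224.7636]
s orange [267 286  22  12 134] [277.4776 291.4627]
s orange [ 24 387 113  93 566] [ 57.3339 433.341 ]
s orange [ 30 389   8  17  42] [ 33.4286 396.381 ]
s orange [ 10 393  18  12  59] [ 19.3559 398.5932]
s orange [  0 402  10  11  37] [  4.8378 407.3784]
s orange [ 11 403   8  10  29] [ 14.6207 407.2414]
s orange [  0 413  39  31 218] [ 17.5138 425.7156]
s orange [  0 440  35  40 366] [ 12.9317 459.1612]
s orange [160 462  14  10  36] [166.5    466.9444]
s orange [129 470  14  10  41] [137.     476.1951]
s blue [ 575    1   65   42 1444] [616.9217  18.3823]
s blue [ 517   16  123   86 5358] [589.4201  55.6915]
s blue [498 124  33  14 222] [513.0676 129.7838]
s blue [ 487  143   68   41 1511] [519.7505 161.8332]
s blue [426 205  27  39 777] [437.9125 222.7941]
s red [427 157  24  23 215] [437.8    167.9953]
s red [456 249  10  10  83] [459.988  253.3494]
s red [   44   370   175   110 11467] [128.9534 429.4097]
t orange [418 269  12  15  98] [423.5    277.0816]
t orange [422 285   9   6  38] [425.6053 288.1316]
t blue [188 215  28  25 547] [200.958  227.8026]
t blue [  16  265   71   59 2473] [ 56.2305 296.1512]
t blue [ 39 279   9  21 174] [ 43.069  289.0517]
t blue [ 628  314   12  160 1257] [634.9554 382.9268]
t red [ 440  110  111   45 4123] [495.4601 131.6852]
t red [218 154   8   9  60] [221.5667 158.2167]
t red [281 226  58  12 129] [309.5814 231.5271]
t red [140 304  10  38 329] [144.0821 323.4316]
```

View pics/crop1.png

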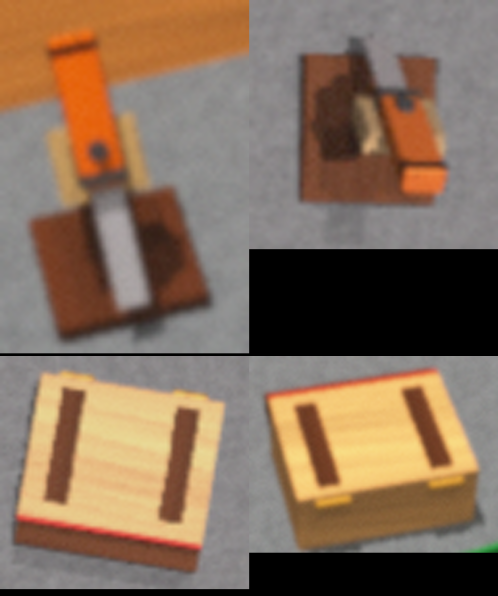

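```bash
cat >> h.py <<'E'
np.set_printoptions(precision=4,suppress=True)
def rows(pos,rot,n=10,s=None,via=None):
    """print rows from current *measured/commanded* pose to target, linear + slerp"""
    from scipy.spatial.transform import Slerp
    p0,q0=s; R0=Ro.from_quat(q0); R1=Ro.from_matrix(rot)
    d=R0.inv()*R1; out=[]
    for k in range(1,n+1):
        f=k/n; out+=[*np.round(R0.inv().apply((np.array(pos)-p0)*f),4),*np.round(np.degrees(d.as_rotvec()*f),1)]
    return out
def toolrot(z,y):
    z=np.array(z,float);z/=np.linalg.norm(z);y=np.array(y,float);y-=z*(y@z);y/=np.linalg.norm(y);return np.stack([np.cross(y,z),y,z],1)
E
python3 - <<'E'
from h import *
s=pickle.load(open('scene.pkl','rb'));t=pickle.load(open('top.pkl','rb'))
print('face',tri(s,(200.2,224.8),t,(423.5,277.1)));print('butt',tri(s,(196.1,208.7),t,(425.6,288.1)))
k=4.153
S=lambda x,y:(180+x/k-.4,200+y/k-.4);T=lambda x,y:(385+(x-249)/k-.4,245+y/k-.4)
print('dark dot',tri(s,S(98,151),t,T(405,101)))
print('butt edge top',tri(s,S(74,48),t,T(423,167)))
print('blade tip',tri(s,S(131,307),t,T(362,42)))
print('base corners',[onz(t,*T(*p),.008)[:2] for p in((301,56),(436,58),(435,204),(301,202))])
print('base scene',[onz(s,*S(*p),.008)[:2] for p in((32,222),(173,189),(209,300),(62,337))])
# box: composite top crop scale 3.5*.89=3.115 origin (275,175), y offset 400*.89=356
B=lambda x,y:(275+x/3.115-.4,175+(y-356)/3.115-.4)
for p in((42,374),(224,403),(200,546),(18,518)): print('lid',onz(t,*B(*p),.067))
ks=280/95*.89
D=lambda x,y:(295+(x-249)/ks-.4,235+(y-356)/ks-.4)
for p in((268,396),(437,372),(477,467),(298,501)): print('lid s',onz(s,*D(*p),.067))
hb=cv2.inRange(cv2.cvtColor(t['pixels'],cv2.COLOR_BGR2HSV),(105,120,40),(125,255,200))
print('cup rim',onz(t,201,227.8,.08),onz(s,437.9,211,.09),'red lip',onz(t,309.6,231.5,.062))
d=snap('wrist');print(d['mount'],d['fx'])
E
```

```text
face (array([ 0.465 , -0.2818,  0.1292]), np.float64(0.0015212210958526024))
butt (array([ 0.438 , -0.2809,  0.1568]), np.float64(0.003109521115500846))
dark dot (array([ 0.486 , -0.2822,  0.112 ]), np.float64(0.0005544527510976566))
butt edge top (array([ 0.4466, -0.2814,  0.1564]), np.float64(0.0004963421997176951))
blade tip (array([ 0.5251, -0.28  ,  0.022 ]), np.float64(0.009603078087053164))
base corners [array([ 0.517, -0.237]), array([ 0.517 , -0.3287]), array([ 0.4189, -0.3276]), array([ 0.419 , -0.2371])]
base scene [array([ 0.417 , -0.3239]), array([ 0.4192, -0.2369]), array([ 0.52  , -0.2393]), array([ 0.5183, -0.3257])]
lid [0.7191 0.069  0.067 ]
lid [ 0.6968 -0.0886  0.067 ]
lid [ 0.5723 -0.0693  0.067 ]
lid [0.5938 0.0869 0.067 ]
lid s [ 0.5684 -0.0686  0.067 ]
lid s [0.5946 0.089  0.067 ]
lid s [0.7167 0.0704 0.067 ]
lid s [ 0.6976 -0.0881  0.067 ]
cup rim [0.5857 0.2936 0.08  ] [0.5815 0.2932 0.09  ] red lip [0.5825 0.0089 0.062 ]
[[-0.0005 -0.9556 -0.2946  0.0752]
 [ 1.     -0.0004 -0.0005 -0.0018]
 [ 0.0003 -0.2946  0.9556 -0.1428]
 [ 0.      0.      0.      1.    ]] 394.05441657798224
```

```bash
cat >> h.py <<'E'
def fmt(ps,Rs,p0,q0):
    R0=Ro.from_quat(q0);o=[]
    for p,R in zip(ps,Rs):
        o.append([*np.round(R0.inv().apply(np.array(p)-p0),3),*np.round(np.degrees((R0.inv()*R).as_rotvec()),0)])
    print(',\n'.join(','.join(f'{x:g}' for x in r) for r in o)); return o
E
python3 - <<'E'
from h import *
s=manip.sense();p0=s['tcp_pos'];q0=s['tool_rot'];R0=Ro.from_quat(q0)
a0=np.degrees(np.arctan2(p0[1],p0[0]))
ps=[];Rs=[]
for k in range(1,11):
    a=a0-4.9*k;r=.624-.009*k;z=.23+.008*k
    ps.append([r*np.cos(np.radians(a)),r*np.sin(np.radians(a)),z]);Rs.append(Ro.from_euler('z',-4.9*k,degrees=True)*R0)
fmt(ps,Rs,p0,q0)
E
```

```text
-0.053,-0.012,-0.007,-0,0,5,
-0.103,-0.027,-0.015,-0,0,10,
-0.151,-0.047,-0.023,-0,0,15,
-0.197,-0.071,-0.031,-0,0,20,
-0.24,-0.098,-0.039,-0,0,24,
-0.28,-0.128,-0.047,-0,0,29,
-0.316,-0.161,-0.055,-0,0,34,
-0.349,-0.197,-0.063,-0,0,39,
-0.378,-0.235,-0.071,-0,0,44,
-0.403,-0.274,-0.079,-0,0,49
```

Call:
step_arm(commands=[-0.05,-0.012,-0.007,0,0,5,-0.1,-0.027,-0.015,0,0,10,-0.15,-0.047,-0.023,0,0,15,-0.195,-0.071,-0.031,0,0,20,-0.24,-0.098,-0.039,0,0,24,-0.28,-0.128,-0.047,0,0,29,-0.316,-0.161,-0.055,0,0,34,-0.349,-0.197,-0.063,0,0,39,-0.378,-0.235,-0.071,0,0,44,-0.403,-0.274,-0.079,0,0,49], jaw=100)

```text
t: 1.15
tcp_pos: [0.504, 0.1808, 0.3089]
tool_rot: [0.582, 0.813, -0.0, 0.0]
force: [0.3, 0.2, 0.4]
finger_gap: 0.999
gripper_force: 0.0
```

```bash
python3 - <<'E'
from h import *
from scipy.spatial.transform import Slerp
s=manip.sense();p0=s['tcp_pos'];q0=s['tool_rot'];print(s['q'])
Rt=toolrot((.574,0,-.819),(.819,0,.574))
sl=Slerp([0,1],Ro.concatenate([Ro.from_quat(q0),Ro.from_matrix(Rt)]))
pt=np.array([.39,-.275,.25]);P=[];Q=[]
a0,a1=np.arctan2(p0[1],p0[0]),np.arctan2(pt[1],pt[0]);r0,r1=np.hypot(*p0[:2]),np.hypot(*pt[:2])
for k in range(1,11):
    f=k/10;a=a0+f*(a1-a0);r=r0+f*(r1-r0);P.append([r*np.cos(a),r*np.sin(a),p0[2]+f*(pt[2]-p0[2])]);Q.append(sl(f))
fmt(P,Q,p0,q0)
E
```

```text
[ 0.1356  0.3195  1.5574 -0.0001  1.2646 -0.1925]
-0.051,-0.007,0.006,-3,-1,2,
-0.1,-0.02,0.012,-7,-1,4,
-0.148,-0.036,0.018,-10,-2,5,
-0.193,-0.057,0.024,-14,-2,7,
-0.235,-0.082,0.029,-17,-3,9,
-0.274,-0.111,0.035,-21,-3,11,
-0.31,-0.143,0.041,-24,-4,13,
-0.342,-0.178,0.047,-28,-5,15,
-0.37,-0.215,0.053,-31,-5,16,
-0.395,-0.255,0.059,-35,-6,18
```

Call:
step_arm(commands=[-0.05,-0.007,0.006,-3,-1,2,-0.1,-0.02,0.012,-7,-1,4,-0.148,-0.036,0.018,-10,-2,5,-0.193,-0.057,0.024,-14,-2,7,-0.235,-0.082,0.029,-17,-3,9,-0.274,-0.111,0.035,-21,-3,11,-0.31,-0.143,0.041,-24,-4,13,-0.342,-0.178,0.047,-28,-5,15,-0.37,-0.215,0.053,-31,-5,16,-0.395,-0.255,0.059,-35,-6,18])

```text
t: 2.15
tcp_pos: [0.402, -0.261, 0.2522]
tool_rot: [0.67, 0.68, 0.21, 0.21]
force: [-0.2, -0.6, -0.6]
finger_gap: 0.998
gripper_force: 0.0
```

```bash
python3 - <<'E'
from h import *
s=manip.sense();print(s['q'],s['tcp_pos'],Ro.from_quat(s['tool_rot']).as_matrix())
d=snap('wrist');pickle.dump(d,open('w1.pkl','wb'));cv2.imwrite('pics/w1.png',d['pixels'])
F=np.array([.490,-.281,.079]);u=np.array([-.574,0,.819])
for n,X in(('F',F),('butt',F+.088*u),('tip70',F-.07*u)): print(n,proj(d,X))
E
```

```text
[-1.1641  0.2171  2.1105  0.8633  0.7578 -1.8091] [ 0.402  -0.261   0.2522] [[-0.0136  0.8234  0.5674]
 [ 0.9999  0.0143  0.0033]
 [-0.0054  0.5673 -0.8235]]
F (np.float64(284.9341358306889), np.float64(230.28924260470745))
butt (np.float64(274.60683717648635), np.float64(265.24378666746543))
tip70 (np.float64(290.1600074034821), np.float64(212.60136852708683))
```

View pics/w1.png

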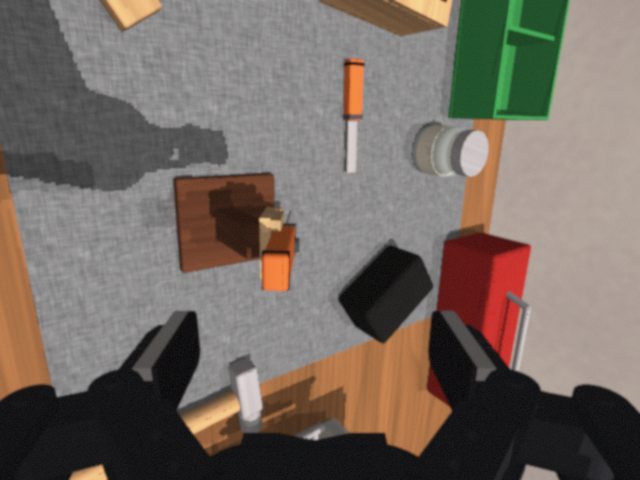

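The butt of the tool is at (277,270), against a predicted (275,265). That confirms the choice within 3 mm; the smaller decoy lies at (352,115). Next I correct this and fit the arm kinematics for reach planning.

```bash
cat >> h.py <<'E'
Rz=lambda a:Ro.from_euler('z',a).as_matrix();Ry=lambda a:Ro.from_euler('y',a).as_matrix()
def fkR(q): return Rz(q[0])@Ry(q[1]+q[2])@Rz(q[3])@Ry(q[4])@Rz(q[5]+np.pi/2)
def A(q):
    Z=np.array([0,0,1.]);R1=Rz(q[0])
    return np.stack([R1[:,1],Z,R1@Ry(q[1])@Z,R1@Ry(q[1]+q[2])@Z,fkR(q)@Z],1)
LIM=np.array([[-3.08,3.08],[-.75,2.2],[.22,2.44],[-1.43,4.57],[0,2.65],[-2.85,2.85]])
def ik(L,p,R,q0):
    from scipy.optimize import least_squares
    f=lambda q:np.r_[(A(q)@L-p)*5,(Ro.from_matrix(R.T@fkR(q))).as_rotvec(),]
    best=None
    for g in [q0]+[np.clip(q0+np.random.default_rng(i).normal(0,.7,6),LIM[:,0]+.01,LIM[:,1]-.01) for i in range(12)]:
        r=least_squares(f,np.clip(g,LIM[:,0]+.001,LIM[:,1]-.001),bounds=(LIM[:,0],LIM[:,1]))
        c=r.cost*1e3+.01*np.abs(r.x-q0).max()
        if best is None or c<best[0]: best=(c,r.x,np.linalg.norm(r.fun))
        if best[2]<1e-3: break
    return best[1],best[2]
E
python3 - <<'E'
from h import *
data=[([1.0085,.5283,1.4338,0,1.1814,-.1785],[.2337,.579,.2304]),([.1356,.3195,1.5574,-.0001,1.2646,-.1925],[.504,.1808,.3089]),([-1.1641,.2171,2.1105,.8633,.7578,-1.8091],[.402,-.261,.2522])]
print(fkR(data[2][0]))
M=np.vstack([A(np.array(q)) for q,_ in data]);b=np.hstack([p for _,p in data])
L,r,_,_=np.linalg.lstsq(M,b,rcond=None);print(L,M@L-b);np.save('L.npy',L)
d=pickle.load(open('w1.pkl','rb'));hsv=cv2.cvtColor(d['pixels'],cv2.COLOR_BGR2HSV)
m=cv2.inRange(hsv,(5,150,200),(16,255,255));m[:200]=0;N,Lb,S,C=cv2.connectedComponentsWithStats(m);print([(S[i],C[i]) for i in range(1,N) if S[i,4]>80])
q=np.array(data[2][0])
# candidate poses
Rt=toolrot((.574,0,-.819),(.819,0,.574));print('grasp',ik(L,np.array([.4653,-.281,.1143]),Rt,q))
n=np.array([.989,-.148,0]);E=np.array([.582,.0095,.058])
for th in(0,10,20,30,45,60):
  c,s_=np.cos(np.radians(th)),np.sin(np.radians(th));ax=n*c-np.array([0,0,s_]);y=n*s_+np.array([0,0,c])
  for x in(113,):
    p=E-ax*(x/1000-.006);print('box',th,p,ik(L,p,toolrot(ax,y),q))
E
```

```text
[[-0.0136  0.8234  0.5673]
 [ 0.9999  0.0143  0.0033]
 [-0.0054  0.5673 -0.8235]]
[0.1168 0.0482 0.6513 0.312  0.2631] [-0.004   0.0046 -0.0017 -0.0223  0.0028  0.0006 -0.0002 -0.0291  0.0012]
[(array([264, 256,  25,  35, 825], dtype=int32), array([275.7406, 272.463 ]))]
grasp (array([-1.0104,  0.4843,  2.3248,  1.6141,  0.5082, -2.5372]), np.float64(8.40449907420081e-10))
box 0 [0.4762 0.0253 0.058 ] (array([-0.2303,  0.4785,  2.44  ,  2.8553,  0.5463, -2.85  ]), np.float64(1.0158345576885683))
box 10 [0.4778 0.0251 0.0766] (array([-0.2409,  0.4375,  2.44  ,  2.8119,  0.4726, -2.85  ]), np.float64(0.837030552896326))
box 20 [0.4826 0.0244 0.0946] (array([-0.2453,  0.4095,  2.44  ,  2.792 ,  0.4198, -2.85  ]), np.float64(0.6510490181959795))
box 30 [0.4904 0.0232 0.1115] (array([-0.249 ,  0.3918,  2.44  ,  2.7793,  0.3818, -2.85  ]), np.float64(0.4606165063823347))
box 45 [0.5072 0.0207 0.1337] (array([-0.2553,  0.382 ,  2.44  ,  2.7644,  0.3453, -2.85  ]), np.float64(0.17525513188797145))
box 60 [0.5291 0.0174 0.1507] (array([-0.2037,  0.3738,  2.283 ,  2.5156,  0.0471, -2.5639]), np.float64(9.798769198632057e-11))
```

```bash
cat >> h.py <<'E'
def A(q):
    Z=np.array([0,0,1.]);R1=Rz(q[0]);R4=R1@Ry(q[1]+q[2])@Rz(q[3])
    return np.stack([R1[:,1],Z,R1@Ry(q[1])@Z,R1@Ry(q[1]+q[2])@Z,fkR(q)@Z,R4[:,1]],1)
E
cat > fit.py <<'E'
from h import *
data=[([1.0085,.5283,1.4338,0,1.1814,-.1785],[.2337,.579,.2304]),([.1356,.3195,1.5574,-.0001,1.2646,-.1925],[.504,.1808,.3089]),([-1.1641,.2171,2.1105,.8633,.7578,-1.8091],[.402,-.261,.2522])]
M=np.vstack([A(np.array(q)) for q,_ in data]);b=np.hstack([p for _,p in data])
L,r,_,_=np.linalg.lstsq(M,b,rcond=None);print(L,M@L-b,np.linalg.svd(M)[1]);np.save('L.npy',L)
q=np.array(data[2][0])
Rt=toolrot((.574,0,-.819),(.819,0,.574));print('grasp',ik(L,np.array([.4653,-.281,.1143]),Rt,q))
n=np.array([.989,-.148,0]);E=np.array([.582,.0095,.058])
for th in(0,20,40,60):
 for sg in (1,-1):
  c,s_=np.cos(np.radians(th)),np.sin(np.radians(th));ax=n*c-np.array([0,0,s_]);y=n*s_+np.array([0,0,c])
  p=E-ax*.107;print('box',th,p,ik(L,p,toolrot(ax,sg*y),np.array([-.3,.3,2.2,.8,.7,-1])))
E
python3 fit.py
```

```text
[ 0.1491  0.0337  0.6774  0.3057  0.2692 -0.0377] [ 0.0045  0.0079  0.0026 -0.0194 -0.0023  0.0067  0.003  -0.0089 -0.0093] [3.0143 2.3909 1.6493 0.5304 0.4171 0.147 ]
grasp (array([-1.089 ,  0.4853,  2.2815,  1.4683,  0.5367, -2.4542]), np.float64(1.1463180589721785e-12))
box 0 [0.4762 0.0253 0.058 ] (array([-0.4927,  0.4404,  2.44  ,  2.2869,  0.5258, -2.7216]), np.float64(1.0596722102784806))
box 0 [0.4762 0.0253 0.058 ] (array([-0.4927,  0.4404,  2.44  ,  2.2868,  0.5259,  0.4199]), np.float64(1.0596722104001184))
box 20 [0.4826 0.0244 0.0946] (array([-0.4601,  0.377 ,  2.44  ,  2.3191,  0.4022, -2.6475]), np.float64(0.6882234003803634))
box 20 [0.4826 0.0244 0.0946] (array([-0.46  ,  0.377 ,  2.44  ,  2.3192,  0.4021,  0.4941]), np.float64(0.6882234001799281))
box 40 [0.5009 0.0216 0.1268] (array([-0.4338,  0.3621,  2.44  ,  2.4113,  0.3356, -2.6826]), np.float64(0.3021386539982408))
box 40 [0.5009 0.0216 0.1268] (array([-0.4338,  0.3621,  2.44  ,  2.4113,  0.3356,  0.459 ]), np.float64(0.3021386539891836))
box 60 [0.5291 0.0174 0.1507] (array([-0.2584,  0.3733,  2.2291,  1.2518,  0.0577, -1.3465]), np.float64(6.96335155900396e-10))
box 60 [0.5291 0.0174 0.1507] (array([-0.2584,  0.3733,  2.2291,  1.2518,  0.0577,  1.7951]), np.float64(5.741081245885847e-15))
```

```bash
cat >> h.py <<'E'
def plan(p,R,n=10,cmd=None,hold=0):
    from scipy.spatial.transform import Slerp
    s=manip.sense();p0,q0=(s['tcp_pos'],s['tool_rot']) if cmd is None else cmd
    R1=Ro.from_matrix(R);sl=Slerp([0,1],Ro.concatenate([Ro.from_quat(q0),R1]));m=n-hold
    print('ang',np.degrees((Ro.from_quat(q0).inv()*R1).magnitude()),'dist',np.linalg.norm(p-p0))
    fmt([p0+(p-p0)*min(k/m,1) for k in range(1,n+1)],[sl(min(k/m,1)) for k in range(1,n+1)],p0,q0)
def grip_dir(phi,yaw=0):
    a=np.radians(phi);y=np.radians(yaw);h=np.array([np.cos(y),np.sin(y),0])
    return toolrot(np.cos(a)*h-np.sin(a)*np.array([0,0,1]),[-np.sin(y),np.cos(y),0])
E
python3 - <<'E'
from h import *
plan(np.array([.467,-.283,.213]),grip_dir(100))
E
```

```text
ang 98.09810324256917 dist 0.0806340474142988
-0.001,0.004,0.007,3,4,-8,
-0.003,0.007,0.014,7,7,-17,
-0.004,0.011,0.021,10,11,-25,
-0.006,0.015,0.028,14,14,-34,
-0.007,0.018,0.035,17,18,-42,
-0.009,0.022,0.042,21,21,-51,
-0.01,0.026,0.049,24,25,-59,
-0.012,0.029,0.056,27,28,-68,
-0.013,0.033,0.063,31,32,-76,
-0.014,0.037,0.07,34,35,-85
```

Call:
step_arm(commands=[0,0.004,0.007,3,3,-7,0,0.007,0.014,6,6,-15,0,0.011,0.021,9,9,-22,-0.005,0.014,0.026,12,12,-29,-0.006,0.016,0.03,15,15,-36,-0.008,0.02,0.034,18,18,-43,-0.01,0.022,0.038,21,21,-50,-0.01,0.025,0.04,24,24,-57,-0.011,0.026,0.04,26,26,-64,-0.012,0.028,0.04,29,29,-71])

```text
t: 3.2
tcp_pos: [0.4484, -0.2697, 0.2343]
tool_rot: [0.116, 0.992, 0.037, -0.039]
force: [-0.3, 0.4, -0.3]
finger_gap: 1.001
gripper_force: 0.0
```

```bash
python3 - <<'E'
from h import *
s=manip.sense();print(s['q'],s['tcp_pos'],s['tool_rot'])
plan(np.array([.467,-.283,.213]),grip_dir(100))
E
```

```text
[-0.7622  0.4295  1.6127  0.0128  1.2058 -2.105 ] [ 0.4484 -0.2697  0.2343] [ 0.1162  0.9918  0.0368 -0.0388]
ang 15.041117125559666 dist 0.031248912435633148
-0.002,-0.001,0.002,1,1,-1,
-0.005,-0.002,0.004,1,1,-3,
-0.007,-0.003,0.006,2,2,-4,
-0.009,-0.004,0.008,2,2,-5,
-0.011,-0.005,0.009,3,3,-6,
-0.014,-0.006,0.011,3,3,-8,
-0.016,-0.007,0.013,4,4,-9,
-0.018,-0.008,0.015,4,4,-10,
-0.021,-0.009,0.017,5,5,-12,
-0.023,-0.01,0.019,5,5,-13
```

Call:
step_arm(commands=[-0.005,-0.002,0.004,1,1,-3,-0.009,-0.004,0.008,2,2,-5,-0.014,-0.006,0.011,3,3,-8,-0.018,-0.008,0.015,4,4,-10,-0.023,-0.01,0.019,5,5,-13,-0.023,-0.01,0.019,5,5,-13,-0.023,-0.01,0.019,5,5,-13,-0.023,-0.01,0.019,5,5,-13,-0.023,-0.01,0.019,5,5,-13,-0.023,-0.01,0.019,5,5,-13])

```text
t: 4.2
tcp_pos: [0.467, -0.2834, 0.2133]
tool_rot: [0.002, 0.997, 0.003, -0.081]
force: [-0.1, -1.0, -0.6]
finger_gap: 1.0
gripper_force: 0.0
```

```bash
python3 - <<'E'
from h import *
s=manip.sense();print(s['q'],s['tcp_pos'],Ro.from_quat(s['tool_rot']).as_matrix())
d=snap('wrist');pickle.dump(d,open('w2.pkl','wb'))
F=np.array([.490,-.283,.079]);u=np.array([-.574,0,.819]);e=np.array([.819,0,.574])
im=d['pixels'].copy()
for k in (-70,0,36,64,88):
    x,y=proj(d,F+k/1000*u+.009*e*(k>=0)); print(k,x,y);cv2.circle(im,(int(x),int(y)),2,(255,0,255),-1)
cv2.imwrite('pics/w2.png',im)
E
```

```text
[-0.6961  0.5045  1.549  -0.1045  1.2193 -2.2197] [ 0.467  -0.2834  0.2133] [[-0.9869  0.0053 -0.1613]
 [ 0.0042  1.      0.0072]
 [ 0.1613  0.0064 -0.9869]]
-70 315.23315050026434 314.8748356068365
0 315.8478963580056 299.25454344501475
36 316.2076665271057 281.42148383444226
64 316.55560307617384 264.1749921763148
88 316.9187445453102 246.17482422916504
```

View pics/w2.png

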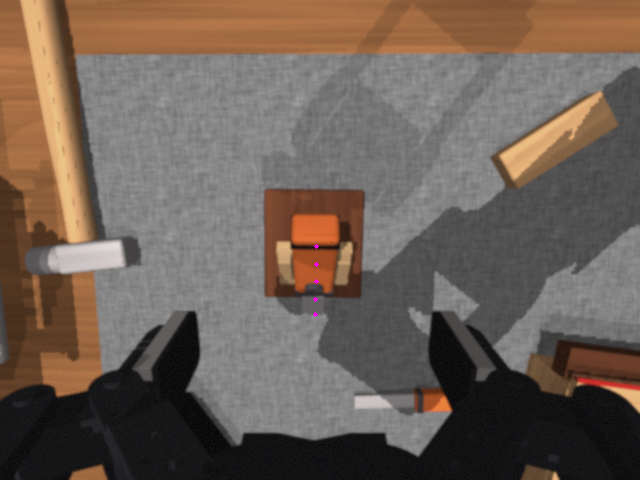

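The tool is centred at column 315, and the markers agree (butt edge at row 246). Next I descend and close.

Call:
step_arm(commands=[0,0,0.02,0,0,0,0,0,0.04,0,0,0,0,0,0.06,0,0,0,0,0,0.08,0,0,0,0,0,0.092,0,0,0,0,0,0.102,0,0,0,0,0,0.102,0,0,0,0,0,0.102,0,0,0,0,0,0.102,0,0,0,0,0,0.102,0,0,0])

```text
t: 5.25
tcp_pos: [0.4513, -0.2829, 0.1131]
tool_rot: [0.002, 0.997, 0.003, -0.08]
force: [-0.1, 0.7, 1.5]
finger_gap: 0.995
gripper_force: 0.0
```

Call:
step_arm(commands=[0,0,0,0,0,0,0,0,0,0,0,0,0,0,0,0,0,0,0,0,0,0,0,0,0,0,0,0,0,0,0,0,0,0,0,0,0,0,0,0,0,0,0,0,0,0,0,0,0,0,0,0,0,0,0,0,0,0,0,0], jaw=0, grip_force=110)

```text
t: 6.25
tcp_pos: [0.4508, -0.2827, 0.1127]
tool_rot: [0.002, 0.997, 0.003, -0.081]
force: [-1.0, -0.5, 5.0]
finger_gap: 0.286
gripper_force: 107.8
```

Call:
step_arm(commands=[-0.011,0,-0.01,0,0,0,-0.022,0,-0.021,0,0,0,-0.032,0,-0.031,0,0,0,-0.032,0,-0.06,0,0,0,-0.028,0,-0.09,0,0,0,-0.024,0,-0.12,0,0,0,-0.02,0,-0.15,0,0,0,-0.02,0,-0.17,0,0,0,-0.02,0,-0.17,0,0,0,-0.02,0,-0.17,0,0,0])

```text
t: 7.25
tcp_pos: [0.4975, -0.2833, 0.2757]
tool_rot: [0.002, 0.997, 0.004, -0.082]
force: [0.5, 1.1, -1.7]
finger_gap: 0.287
gripper_force: 107.9
```

```bash
python3 - <<'E'
from h import *
s=manip.sense();print(s['q'],s['tcp_pos'],s['force'],s['finger_gap']);R=Ro.from_quat(s['tool_rot']).as_matrix();print(R)
w=snap('wrist');sc=snap('scene');tp=snap('top')
pickle.dump((w,sc,tp),open('lift.pkl','wb'))
o=np.zeros((480,800,3),np.uint8)
G=s['tcp_pos']-.019*R[:,2]
o[:,:420]=w['pixels'][:,110:530]
x,y=map(int,proj(sc,G-np.array([0,0,.03])));print(x,y)
o[:240,420:800]=cv2.resize(sc['pixels'][y-30:y+30,x-47:x+48],(380,240),interpolation=cv2.INTER_CUBIC);print('sc',x-47,y-30)
x,y=map(int,proj(tp,G-np.array([0,0,.03])))
o[240:,420:800]=cv2.resize(tp['pixels'][y-30:y+30,x-47:x+48],(380,240),interpolation=cv2.INTER_CUBIC);print('tp',x-47,y-30)
cv2.imwrite('pics/lift.png',o)
E
```

```text
[-0.6636  0.4738  1.4093 -0.0951  1.3936 -2.2074] [ 0.4975 -0.2833  0.2757] [ 0.4742  1.074  -1.7211] 0.28657579560041624
[[-0.9867  0.0046 -0.1626]
 [ 0.0032  1.      0.0085]
 [ 0.1627  0.0079 -0.9866]]
193 187
sc 146 157
tp 392 231
```

View pics/lift.png

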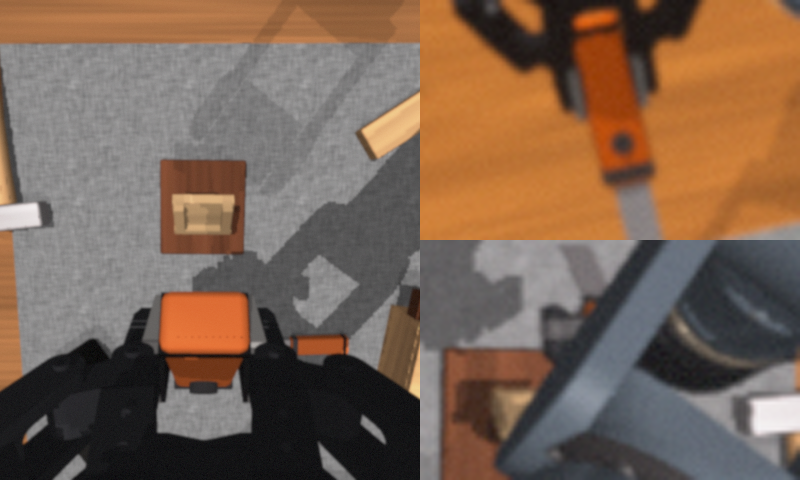

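The tool is held and out of the rest. Now I check its pose in the hand and find the blade length from the scene view.

```bash
python3 - <<'E'
from h import *
w,sc,tp=pickle.load(open('lift.pkl','rb'))
s=manip.sense();R=Ro.from_quat(s['tool_rot']).as_matrix();G=s['tcp_pos']-.019*R[:,2]
a=np.radians(-0);u=np.array([-.574,0,.819]);e=np.array([.819,0,.574]);F=G-.064*u
for n,X in(('butt top edge',F+.088*u+.009*e),('front top edge',F+.009*e),('tip60',F-.06*u),('tip80',F-.08*u)): print(n,'scene',proj(sc,X),'wrist',proj(w,X))
hsv=cv2.cvtColor(sc['pixels'],cv2.COLOR_BGR2HSV)
for L in range(-10,100,3):
    x,y=proj(sc,F-L/1000*u+.001*e);x=int(round(x));y=int(round(y));print(L,(x,y),hsv[y,x],sc['pixels'][y,x-2:x+3].mean(0).astype(int))
E
```

```text
butt top edge scene (np.float64(188.895465208274), np.float64(164.5926099914738)) wrist (np.float64(320.8645456455075), np.float64(351.1460697039739))
front top edge scene (np.float64(199.22986357697994), np.float64(206.22854713592648)) wrist (np.float64(317.3896324904533), np.float64(388.54302150877356))
tip60 scene (np.float64(205.73363823510414), np.float64(233.63735626622554)) wrist (np.float64(316.1160838688253), np.float64(385.3630611726087))
tip80 scene (np.float64(207.99051564396825), np.float64(242.72661930016523)) wrist (np.float64(315.85996414433924), np.float64(389.2331678817393))
-10 (198, 201) [ 10 105  80] [49 59 81]
-7 (198, 203) [  9  80 111] [ 78  87 113]
-4 (198, 204) [  7  36 120] [100 106 119]
-1 (199, 206) [  0  13 134] [127 127 134]
2 (199, 207) [  0  15 136] [129 130 137]
5 (199, 208) [  0  13 138] [129 130 137]
8 (200, 210) [  0  11 134] [129 130 136]
11 (200, 211) [174  10 134] [128 128 136]
14 (201, 213) [  4  13 136] [129 130 137]
17 (201, 214) [  4  15 139] [128 128 136]
20 (201, 215) [171  13 135] [130 130 138]
23 (202, 217) [  0  11 138] [130 131 138]
2
[... 336 characters left out ...]
0 (205, 229) [  0  11 136] [129 129 135]
53 (205, 230) [  0  13 137] [129 129 136]
56 (205, 232) [168   9 135] [128 128 135]
59 (206, 233) [  8  15 136] [128 129 136]
62 (206, 235) [ 15  64 155] [117 136 156]
65 (206, 236) [ 15 100 173] [103 141 173]
68 (207, 237) [ 17 125 179] [ 92 141 179]
71 (207, 239) [ 17 128 179] [ 89 143 182]
74 (207, 240) [ 17 133 182] [ 91 145 186]
77 (208, 241) [ 17 128 185] [ 91 145 186]
80 (208, 243) [ 17 126 188] [ 94 148 189]
83 (208, 244) [ 17 131 181] [ 91 144 184]
86 (209, 245) [ 17 129 160] [ 82 127 164]
89 (209, 247) [ 13 138  85] [42 64 91]
92 (209, 248) [ 10 136  60] [28 40 64]
95 (210, 250) [  9 157  57] [25 37 64]
98 (210, 251) [  9 143  59] [26 37 62]
```

```bash
cat >> h.py <<'E'
def A(q):
    Z=np.array([0,0,1.]);X=np.array([1.,0,0]);R1=Rz(q[0]);R3=R1@Ry(q[1]+q[2]);R4=R3@Rz(q[3]);R5=R4@Ry(q[4])
    return np.stack([Z,R1@Ry(q[1])@Z,R3@Z,R5@Z,R1[:,1],R4[:,1],R5@X,R1@X][:NC],1)
NC=8
E
cat > fit.py <<'E'
import h
from h import *
data=[([1.0085,.5283,1.4338,0,1.1814,-.1785],[.2337,.579,.2304]),([.1356,.3195,1.5574,-.0001,1.2646,-.1925],[.504,.1808,.3089]),([-1.1641,.2171,2.1105,.8633,.7578,-1.8091],[.402,-.261,.2522]),
([-0.7622,0.4295,1.6127,0.0128,1.2058,-2.105],[0.4484,-0.2697,0.2343]),([-0.6961,0.5045,1.549,-0.1045,1.2193,-2.2197],[0.467,-0.2834,0.2133]),([-0.6636,0.4738,1.4093,-0.0951,1.3936,-2.2074],[0.4975,-0.2833,0.2757])]
q=np.array(data[-1][0])
for nc in (6,7,8):
    h.NC=nc
    M=np.vstack([A(np.array(q)) for q,_ in data]);b=np.hstack([p for _,p in data])
    L,r,_,_=np.linalg.lstsq(M,b,rcond=None);print(L,np.abs(M@L-b).max(),np.linalg.svd(M)[1]);np.save(f'L{nc}.npy',L)
E
python3 fit.py
```

```text
[ 0.0685  0.6481  0.3116  0.2793  0.1398 -0.0296] 0.02278697418095532 [4.2269 3.4137 2.4169 0.5995 0.4956 0.1829]
[ 0.0859  0.6403  0.2855  0.2982  0.1555 -0.0448 -0.029 ] 0.02125408064631623 [4.232  3.4356 3.3886 0.6674 0.5615 0.1869 0.0893]
[ 0.1243  0.6633  0.3228  0.3401  0.1488 -0.0367 -0.068  -0.08  ] 0.019589378974687155 [4.2524 4.1643 3.4162 0.6708 0.6304 0.1919 0.1175 0.0865]
```

```bash
cat >> h.py <<'E'
def A(q):
    Z=np.array([0,0,1.]);X=np.array([1.,0,0]);R1=Rz(q[0]);R2=R1@Ry(q[1]);R3=R1@Ry(q[1]+q[2]);R4=R3@Rz(q[3]);R5=R4@Ry(q[4])
    return np.stack([Z,R2@Z,R3@Z,R5@Z,R1[:,1],R3@X,R1@X,R2@X][:NC],1)
E
python3 fit.py; cat fit.py | head -0; python3 - <<'E'
exec(open('fit.py').read().split('for nc')[0])
for qq,p in data:
    q=np.array(qq);v=Rz(q[0]).T@p-.298*(Rz(q[0]).T@fkR(q))[:,2];print(q[1],q[2],v)
E
```

```text
[0.2739 0.5883 0.3916 0.2967 0.111  0.1141] 5.644567360618691e-05 [4.7837 2.5687 2.4518 0.5937 0.3684 0.1355]
[0.274  0.5882 0.3915 0.2966 0.111  0.1142 0.0001] 5.030169972680687e-05 [4.8038 3.5138 2.4522 0.5979 0.3743 0.2278 0.1155]
[ 0.274   0.5882  0.3915  0.2966  0.111   0.1142  0.0001 -0.    ] 5.069953874364819e-05 [4.8483 4.2217 2.4523 0.6042 0.4053 0.319  0.1157 0.1155]
0.5283 1.4338 [0.615  0.111  0.5284]
0.3195 1.5574 [0.5238 0.111  0.6069]
0.2171 2.1105 [0.3328 0.1103 0.4976]
0.4295 1.6127 [0.5422 0.111  0.5306]
0.5045 1.549 [0.5784 0.1112 0.5074]
0.4738 1.4093 [0.6062 0.1111 0.5697]
```

```bash
cat >> h.py <<'E'
NC=6; LL=np.array([.2739,.5883,.3916,.2967,.111,.1141])
DEL=44.4; LT=.1265; YAW=-8.55
nb=np.array([np.cos(np.radians(YAW)),np.sin(np.radians(YAW)),0]); E0=np.array([.582,.0095,.060])
def tcp_for(T,th,yaw=YAW,LT=None):
    LT=LT or globals()['LT']
    y=np.radians(yaw);h=np.array([np.cos(y),np.sin(y),0]);a=np.radians(th);ax=h*np.cos(a)-np.array([0,0,np.sin(a)])
    R=grip_dir(th+DEL,yaw); return np.array(T)-LT*ax+.019*R[:,2],R
def bx(x,z,y=0): # box coords (m, x from box centre; lip at -.069) -> world
    return E0+nb*(x+.069)+np.array([-nb[1],nb[0],0])*y+np.array([0,0,z-.060])
def chk(p,R,q0=np.array([-.66,.47,1.41,-.1,1.39,-2.2])):
    q,e=ik(LL,p,R,q0); return q,e,np.min(np.minimum(q-LIM[:,0],LIM[:,1]-q))
E
python3 - <<'E'
from h import *
q=None
for name,x,z,th in(('pre',-.11,.075,20),('sill',-.080,.053,20),('in20',-.062,.055,20),('in15',-.062,.055,15),('in25',-.062,.055,25),('up',-.05,.10,10),('up',-.02,.13,0),('up',.026,.154,0),('up',.026,.154,10),('up',.04,.16,-10)):
    p,R=tcp_for(bx(x,z),th);print(name,th,p,*chk(p,R))
print('from rest');
cup=np.array([.583,.2935,.075])
for lean in(0,10,20):
  for yaw in(0,20,40):
    p,R=tcp_for(cup,90-lean,yaw);print('cup',lean,yaw,p,*chk(p,R))
E
```

```text
pre 20 [0.432  0.032  0.1011] [-0.1818  0.4987  2.275  -0.6038  0.     -0.997 ] 0.08752515934933276 1.669283012921913e-24
sill 20 [0.4617 0.0276 0.0791] [-0.1797  0.5693  2.2118  0.8355  0.     -2.4343] 0.09430185110244765 1.5655363176909304e-20
in20 20 [0.4795 0.0249 0.0811] [-0.179   0.5766  2.1847  1.2512  0.     -2.8493] 0.07283392304667703 1.092411552324181e-22
in15 15 [0.4777 0.0252 0.0714] [-0.1771  0.5865  2.1783  1.2527  0.     -2.8486] 0.17021069441532383 1.4484710075922469e-21
in25 25 [0.4822 0.0245 0.0907] [-0.1903  0.5584  2.1698  0.2611  0.0561 -1.87  ] 3.9941022950683664e-10 0.056050154775690496
up 10 [0.4885 0.0236 0.1065] [-0.1764  0.5085  2.1825  1.2548  0.     -2.849 ] 0.18474249728667907 2.3270142538440063e-23
up 0 [0.5188 0.019  0.1167] [-0.1732  0.4954  2.1332  1.26    0.     -2.85  ] 0.3036104660582025 8.097612035423552e-19
up 0 [0.5643 0.0122 0.1407] [-0.1726  0.4928  2.0671  1.2609  0.     -2.8498] 0.22858244240247072 7.600819370089258e-19
up 10 [0.5637 0.0123 0.1605] [-0.1788  0.4695  2.0823  1.2549  0.007  -2.85  ] 0.037373153264843764 1.3322676295501878e-1
[... 547 characters left out ...]
74  1.0758  0.1413  1.8124 -1.3338] 1.1084571758413125e-13 0.8375913740409251
cup 10 20 [0.5523 0.2823 0.1839] [ 0.3048  0.8537  1.0381 -0.026   1.8496 -1.6145] 2.7229072130939285e-13 0.8003612919960996
cup 10 40 [0.5579 0.2725 0.1839] [ 0.364   0.8504  1.0456 -0.1922  1.8153 -1.8969] 1.0122254592144784e-13 0.8256388065363258
cup 20 0 [0.5319 0.2935 0.1766] [ 0.2662  0.7386  1.2465  0.1089  1.569  -1.3276] 1.9959696409399317e-10 1.0265339002439544
cup 20 20 [0.535  0.276  0.1766] [ 0.3008  0.7472  1.2271 -0.0199  1.5927 -1.6151] 1.7617536079180677e-10 1.0070868422333794
cup 20 40 [0.5438 0.2606 0.1766] [ 0.3348  0.7455  1.231  -0.1473  1.5662 -1.9034] 2.029962380652535e-10 0.9465980223434372
```

```bash
python3 - <<'E'
from h import *
q0=np.array([-.19,.56,2.17,.26,.1,-1.87])
for th in(20,23,26):
  for y in(-.06,0,.06):
    print(th,y,end=': ')
    for dy in(-40,-20,0,20,40):
      p,R=tcp_for(bx(-.062,.055,y),th,YAW+dy);q,e,m=chk(p,R,q0);print(f'[{dy} e{e:.3f} q5 {q[4]:.3f} q4 {q[3]:.2f} q6 {q[5]:.2f} m{m:.2f}]',end=' ')
    print()
# alt branch
for th in (10,20):
    p,R=tcp_for(bx(-.062,.055),th);print('alt',chk(p,R,np.array([-.18,.5,2.2,3.1,.3,1.4])))
E
```

```text
20 -0.06: [-40 e0.000 q5 0.387 q4 -1.09 q6 0.33 m0.34] [-20 e0.050 q5 0.159 q4 -1.43 q6 0.20 m0.00] [0 e0.095 q5 0.048 q4 1.11 q6 -2.85 m0.00] [20 e0.162 q5 0.262 q4 0.67 q6 -2.85 m0.00] [40 e0.269 q5 0.463 q4 0.35 q6 -2.85 m0.00] 
20 0: [-40 e0.000 q5 0.472 q4 -0.94 q6 0.29 m0.47] [-20 e0.017 q5 0.222 q4 -1.43 q6 0.34 m0.00] [0 e0.073 q5 0.000 q4 -0.11 q6 -1.49 m0.00] [20 e0.133 q5 0.203 q4 0.79 q6 -2.85 m0.00] [40 e0.228 q5 0.416 q4 0.43 q6 -2.85 m0.00] 
20 0.06: [-40 e0.000 q5 0.562 q4 -0.83 q6 0.27 m0.56] [-20 e0.000 q5 0.289 q4 -1.24 q6 0.28 m0.19] [0 e0.053 q5 0.057 q4 -1.43 q6 -0.02 m0.00] [20 e0.101 q5 0.147 q4 0.92 q6 -2.85 m0.00] [40 e0.185 q5 0.370 q4 0.53 q6 -2.85 m0.00] 
23 -0.06: [-40 e0.000 q5 0.391 q4 -0.87 q6 0.08 m0.39] [-20 e0.000 q5 0.137 q4 -1.34 q6 0.09 m0.09] [0 e0.038 q5 0.068 q4 1.10 q6 -2.85 m0.00] [20 e0.106 q5 0.283 q4 0.65 q6 -2.85 m0.00] [40 e0.217 q5 0.486 q4 0.33 q6 -2.85 m0.00] 
23 0: [-40 e0.000 q5 0.476 q4 -0.78 q6 0.10 m0.48] [-20 e0.000 q5 0.213 q4 -1.09 q6 -0.02 m0.21] [0 e0.016 q5 0.011 q4 1.24 q6 -2.85 m0.00] [20 e0.076 q5 0.223 q4 0.77 q6 -2.8
[... 557 characters left out ...]
q6 -0.08 m0.49] [-20 e0.000 q5 0.255 q4 -0.67 q6 -0.45 m0.26] [0 e0.000 q5 0.096 q4 0.14 q6 -1.75 m0.10] [20 e0.020 q5 0.245 q4 0.76 q6 -2.85 m0.00] [40 e0.121 q5 0.464 q4 0.40 q6 -2.85 m0.00] 
26 0.06: [-40 e0.000 q5 0.580 q4 -0.57 q6 -0.02 m0.58] [-20 e0.000 q5 0.339 q4 -0.64 q6 -0.36 m0.34] [0 e0.000 q5 0.141 q4 -0.28 q6 -1.18 m0.14] [20 e0.000 q5 0.196 q4 0.77 q6 -2.73 m0.12] [40 e0.077 q5 0.417 q4 0.50 q6 -2.85 m0.00] 
alt (array([-0.2008,  0.783 ,  2.3877,  3.092 ,  0.6504,  1.5683]), np.float64(1.3929981167857054e-13), np.float64(0.05230733167173218))
alt (array([-0.1936,  0.6086,  2.2462,  3.0216,  0.1607,  1.6492]), np.float64(1.0908755376874933e-10), np.float64(0.1607280462922719))
```

```bash
cat >> h.py <<'E'
def path(p,R,n=10,hold=0,frm=None):
    """check joint path of the straight move, then print rows"""
    from scipy.spatial.transform import Slerp
    s=manip.sense();q=s['q'];p0,q0=s['tcp_pos'],s['tool_rot']
    sl=Slerp([0,1],Ro.concatenate([Ro.from_quat(q0),Ro.from_matrix(R)]))
    w=0
    for k in range(1,11):
        f=k/10;qn,e=ik(LL,p0+(p-p0)*f,sl(f).as_matrix(),q);w=max(w,np.abs(qn-q).max());q=qn
        if e>1e-3: print('unreach',f,e)
    print('qend',q,'maxstep',w);plan(p,R,n,hold=hold)
YW=YAW-20;YB=.05
E
python3 - <<'E'
from h import *
path(*tcp_for(bx(-.112,.085,YB),22,YW))
print(tcp_for(bx(-.112,.085,YB),22,YW)[0])
s=manip.sense();q=s['q']
for x,z,th in((-.112,.085,22),(-.079,.053,22),(-.062,.055,22),(-.05,.1,25),(-.03,.13,30),(.01,.13,40),(.03,.15,50)):
    p,R=tcp_for(bx(x,z,YB),th,YW);q,e,m=chk(p,R,q);print(x,z,th,p,q,e)
E
```

```text
qend [ 0.1766  0.5135  2.1409 -1.0226  0.2974  0.0643] maxstep 0.5679313392927477
ang 43.37473443376504 dist 0.4340005658400017
0.002,0.04,0.017,0,-3,3,
0.004,0.08,0.034,1,-7,6,
0.006,0.12,0.051,1,-10,9,
0.008,0.16,0.068,2,-13,11,
0.01,0.2,0.085,2,-16,14,
0.012,0.239,0.102,2,-20,17,
0.014,0.279,0.118,3,-23,20,
0.017,0.319,0.135,3,-26,23,
0.019,0.359,0.152,4,-29,26,
0.021,0.399,0.169,4,-33,28
[0.4506 0.1178 0.115 ]
-0.112 0.085 22 [0.4506 0.1178 0.115 ] [ 0.1766  0.5135  2.1409 -1.0226  0.2974  0.0643] 1.6047046078748756e-15
-0.079 0.053 22 [0.4832 0.1129 0.083 ] [ 0.1502  0.6057  2.0922 -1.1607  0.2668  0.1836] 5.1310975667280084e-14
-0.062 0.055 22 [0.5    0.1103 0.085 ] [ 0.1382  0.6074  2.0554 -1.05    0.2779  0.0575] 2.554598955414638e-15
-0.05 0.1 25 [0.5134 0.1077 0.1357] [ 0.1085  0.4983  1.9697 -0.5108  0.4229 -0.5221] 1.0940726660280353e-10
-0.03 0.13 30 [0.5363 0.1031 0.1749] [ 0.0642  0.4473  1.8417 -0.2442  0.635  -0.8271] 5.909158667276345e-15
0.01 0.13 40 [0.5841 0.0926 0.1924] [-0.0081  0.5025  1.6176 -0.0571  0.9359 -1.0487] 6.930382102175288e-15
0.03 0.15 50 [0.6146 0.0838 0.228 ] [-0.0603  0.5508  1.4006  0.0342  1.2599 -1.1444] 8.950924702935342e-10
```

Call:
step_arm(commands=[0.002,0.04,0.01,0,-3,3,0.004,0.08,0.02,1,-7,6,0.006,0.12,0.035,1,-10,9,0.008,0.16,0.05,2,-13,11,0.01,0.2,0.065,2,-16,14,0.011,0.22,0.08,2,-18,16,0.012,0.24,0.09,2,-20,17,0.013,0.26,0.1,3,-22,19,0.014,0.28,0.11,3,-24,20,0.015,0.3,0.12,3,-25,21])

```text
t: 8.4
tcp_pos: [0.4632, 0.0182, 0.1614]
tool_rot: [0.181, 0.973, -0.037, 0.135]
force: [0.8, -0.5, -1.6]
finger_gap: 0.29
gripper_force: 108.1
```

```bash
python3 - <<'E'
from h import *
s=manip.sense();print(s['q'])
path(*tcp_for(bx(-.112,.085,YB),22,YW))
E
```

```text
[-0.1477  0.3756  2.0756 -0.2021  0.4302 -1.1777]
qend [ 0.1766  0.5135  2.1409 -1.0226  0.2974  0.0643] maxstep 0.14537485151281723
ang 10.534492976089126 dist 0.11057384740116785
0.006,0.009,0.003,0,-1,1,
0.012,0.018,0.006,0,-1,1,
0.017,0.027,0.009,0,-2,2,
0.023,0.036,0.012,0,-3,3,
0.029,0.045,0.015,1,-4,4,
0.035,0.054,0.018,1,-4,4,
0.041,0.062,0.021,1,-5,5,
0.047,0.071,0.024,1,-6,6,
0.052,0.08,0.026,1,-7,7,
0.058,0.089,0.029,1,-7,7
```

Call:
step_arm(commands=[0.006,0.009,0.003,0,-1,1,0.012,0.018,0.006,0,-1,1,0.017,0.027,0.009,0,-2,2,0.023,0.036,0.012,0,-3,3,0.029,0.045,0.015,1,-4,4,0.035,0.054,0.018,1,-4,4,0.041,0.062,0.021,1,-5,5,0.047,0.071,0.024,1,-6,6,0.052,0.08,0.026,1,-7,7,0.058,0.089,0.029,1,-7.3,7.3])

```text
t: 9.4
tcp_pos: [0.4515, 0.1167, 0.1156]
tool_rot: [0.241, 0.949, -0.049, 0.197]
force: [-0.3, 0.2, -0.9]
finger_gap: 0.288
gripper_force: 108.1
```

```bash
python3 - <<'E'
from h import *
s=manip.sense();print(s['q'],s['tcp_pos'],s['force'])
w=snap('wrist');sc=snap('scene');tp=snap('top');pickle.dump((s,w,sc,tp),open('pre.pkl','wb'))
o=np.zeros((480,800,3),np.uint8);o[:,:480]=w['pixels'][:,80:560]
T=bx(-.112,.085,YB)
for d,n,r in((sc,'sc',0),(tp,'tp',240)):
    x,y=map(int,proj(d,T));print(n,x-40,y-30,proj(d,T),'tip pred');o[r:r+240,480:800]=cv2.resize(d['pixels'][y-30:y+30,x-40:x+40],(320,240),interpolation=cv2.INTER_CUBIC)
print('wrist tip',proj(w,T),'lip ends',proj(w,bx(-.069,.06,.08)),proj(w,bx(-.069,.06,-.08)),'sill edge',proj(w,bx(-.088,.053,.05)))
cv2.imwrite('pics/pre.png',o)
E
```

```text
[ 0.1704  0.5111  2.1395 -1.0035  0.2943  0.0386] [0.4515 0.1167 0.1156] [-0.2538  0.1818 -0.9043]
sc 309 195 (np.float64(349.8551166482723), np.float64(225.4031686397169)) tip pred
tp 247 213 (np.float64(287.7280467944257), np.float64(243.82248702971415)) tip pred
wrist tip (np.float64(317.2002812831388), np.float64(384.70134689371986)) lip ends (np.float64(374.7523526834482), np.float64(374.5742932849107)) (np.float64(186.43134437120534), np.float64(410.35132725413763)) sill edge (np.float64(327.7420551295594), np.float64(360.4709320310413))
```

View pics/pre.png

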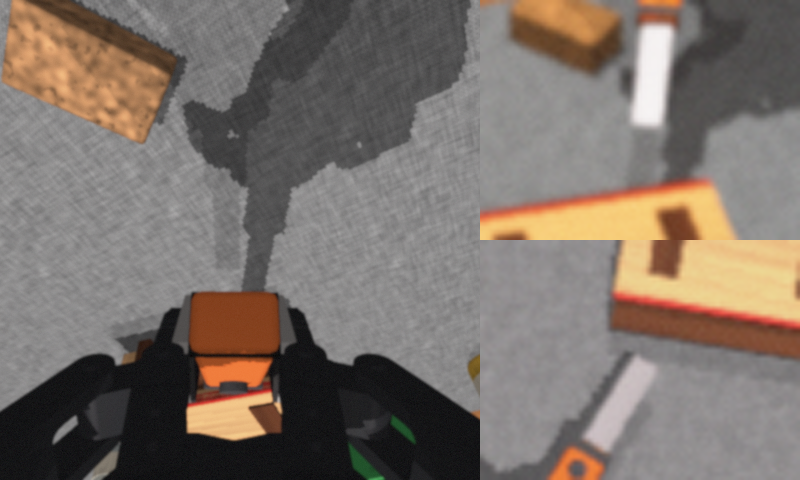

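Both outside views show the blade tip, scene (350.1,226.4) and top (287.9,242.6), just in front of the lip's left part. I'll triangulate it.

```bash
python3 - <<'E'
from h import *
s,w,sc,tp=pickle.load(open('pre.pkl','rb'))
T,r=tri(sc,(350.1,226.4),tp,(287.9,242.6));print('tip',T,r)
R=Ro.from_quat(s['tool_rot']).as_matrix()
def local(X): v=X-E0; return v@nb-.069, v@np.array([-nb[1],nb[0],0]),X[2]
print('box coords tip',local(T),'pred',local(bx(-.112,.085,YB)))
# handle front / blade root
Fr,_=tri(sc,(309+(657-480)/4-.4,195+22/4-.4),tp,(247+(596-480)/4-.4,213+(447-240)/4-.4));print('root',Fr,_,'len',np.linalg.norm(T-Fr),'pitch',np.degrees(np.arcsin((Fr-T)[2]/np.linalg.norm(T-Fr))))
# lip line in top and scene (red mask)
for n,d in(('tp',tp),('sc',sc)):
    hsv=cv2.cvtColor(d['pixels'],cv2.COLOR_BGR2HSV);m=cv2.inRange(hsv,(0,110,90),(8,255,255))|cv2.inRange(hsv,(172,110,90),(180,255,255))
    N,Lb,S,C=cv2.connectedComponentsWithStats(m)
    for i in range(1,N):
        if S[i,4]>25 and abs(C[i][0]-proj(d,E0)[0])<60 and abs(C[i][1]-proj(d,E0)[1])<25:
            ys,xs=np.where(Lb==i)
            for u in range(xs.min()+3,xs.max(),12):
                v=ys[xs==u]
                if len(v): print(n,u,v.min(),v.max(),'box xy at z.0635',local(onz(d,u,v.mean(),.0635)))
E
```

```text
tip [0.5501 0.0648 0.0845] 0.0003527044212601186
box coords tip (np.float64(-0.10877477437186074), np.float64(0.049959897876444045), np.float64(0.08452049315807175)) pred (np.float64(-0.11199999999999999), np.float64(0.05000000000000002), np.float64(0.085))
root [0.4926 0.0944 0.1158] 0.002712492834367858 len 0.07182384856169911 pitch 25.849126252869635
tp 283 226 228 box xy at z.0635 (np.float64(-0.06839458518441771), np.float64(0.07154087669217941), np.float64(0.06350000000000011))
tp 295 228 230 box xy at z.0635 (np.float64(-0.06839300957904888), np.float64(0.039042333838267884), np.float64(0.06350000000000011))
tp 307 230 232 box xy at z.0635 (np.float64(-0.06839143281688345), np.float64(0.0065199308198766945), np.float64(0.06350000000000011))
tp 319 232 234 box xy at z.0635 (np.float64(-0.068389854896647), np.float64(-0.026026358649550475), np.float64(0.06350000000000011))
tp 331 234 236 box xy at z.0635 (np.float64(-0.06838827581706325), np.float64(-0.05859656089519692), np.float64(0.06350000000000011))
sc 304 249 249 box xy at z.0635 (np.float64(-0.07621856932937854), np.float64(-0.0729763103117499), np.float64(0.0635))
sc 316 247 247 box xy at z.0635 (np.float64(-0.07676254445844821), np.float64(-0.04328255637355016), np.float64(0.06350000000000011))
sc 328 245 246 box xy at z.0635 (np.float64(-0.07559612127325667), np.float64(-0.013744594702385673), np.float64(0.0635))
sc 340 243 244 box xy at z.0635 (np.float64(-0.07614150429014861), np.float64(0.0164189376214638), np.float64(0.0635))
sc 352 241 242 box xy at z.0635 (np.float64(-0.07669150494232022), np.float64(0.0468378577859929), np.float64(0.06349999999999989))
sc 364 240 240 box xy at z.0635 (np.float64(-0.07551118930807094), np.float64(0.07701203294490583), np.float64(0.0635))
```

```bash
sed -i 's/LT=.1265; YAW/LT=.1297; YAW/' h.py; python3 - <<'E'
from h import *
path(*tcp_for(bx(-.080,.0585,YB),22,YW),n=10,hold=5)
R=Ro.from_quat(manip.sense()['tool_rot']).as_matrix();print('down in tool',R.T@[0,0,-1],'box fwd in tool',R.T@nb)
E
```

```text
qend [ 0.1555  0.5884  2.0954 -1.1131  0.2749  0.1391] maxstep 0.013126418448309196
ang 0.2761544731499495 dist 0.03829645385420724
-0.003,0.002,0.007,0,-0,0,
-0.005,0.005,0.014,0,-0,0,
-0.008,0.007,0.02,0,-0,0,
-0.01,0.009,0.027,0,-0,0,
-0.013,0.011,0.034,0,-0,0,
-0.013,0.011,0.034,0,-0,0,
-0.013,0.011,0.034,0,-0,0,
-0.013,0.011,0.034,0,-0,0,
-0.013,0.011,0.034,0,-0,0,
-0.013,0.011,0.034,0,-0,0
down in tool [ 0.3975 -0.0013  0.9176] box fwd in tool [-0.8632  0.3388  0.3744]
```

Call:
step_arm(commands=[-0.003,0.002,0.007,0,0,0,-0.005,0.005,0.014,0,0,0,-0.008,0.007,0.02,0,0,0,-0.01,0.009,0.027,0,0,0,-0.013,0.011,0.034,0,0,0,-0.013,0.011,0.034,0,0,0,-0.013,0.011,0.034,0,0,0,-0.013,0.011,0.034,0,0,0,-0.013,0.011,0.034,0,0,0,-0.013,0.011,0.034,0,0,0])

```text
t: 10.55
tcp_pos: [0.4802, 0.114, 0.0911]
tool_rot: [0.241, 0.949, -0.049, 0.198]
force: [-0.0, 0.4, -1.2]
finger_gap: 0.287
gripper_force: 108.1
```

Call:
step_arm(commands=[0.0003,0,0.001,0,0,0,0.0006,0,0.0015,0,0,0,0.0008,0,0.002,0,0,0,0.001,0,0.0025,0,0,0,0.0012,0,0.003,0,0,0,0.0012,0,0.003,0,0,0,0.0012,0,0.003,0,0,0,0.0012,0,0.003,0,0,0,0.0012,0,0.003,0,0,0,0.0012,0,0.003,0,0,0])

```text
t: 11.55
tcp_pos: [0.4804, 0.1138, 0.0876]
tool_rot: [0.241, 0.949, -0.049, 0.198]
force: [0.4, -0.2, -2.3]
finger_gap: 0.286
gripper_force: 108.1
```

Call:
step_arm(commands=[0.0001,0,0.0003,0,0,0,0.0002,0,0.0006,0,0,0,0.0004,0,0.0009,0,0,0,0.0005,0,0.0012,0,0,0,0.0006,0,0.0015,0,0,0,0.0008,0,0.0018,0,0,0,0.0009,0,0.0021,0,0,0,0.001,0,0.0023,0,0,0,0.001,0,0.0023,0,0,0,0.001,0,0.0023,0,0,0])

```text
t: 12.55
tcp_pos: [0.4804, 0.1139, 0.0851]
tool_rot: [0.241, 0.949, -0.049, 0.198]
force: [-0.1, 0.7, -1.6]
finger_gap: 0.289
gripper_force: 108.1
```

Call:
step_arm(commands=[0.0001,0,0.0003,0,0,0,0.0002,0,0.0006,0,0,0,0.0004,0,0.0009,0,0,0,0.0005,0,0.0012,0,0,0,0.0006,0,0.0015,0,0,0,0.0007,0,0.0016,0,0,0,0.0007,0,0.0016,0,0,0,0.0007,0,0.0016,0,0,0,0.0007,0,0.0016,0,0,0,0.0007,0,0.0016,0,0,0])

```text
t: 13.55
tcp_pos: [0.4804, 0.1139, 0.0834]
tool_rot: [0.241, 0.949, -0.049, 0.198]
force: [-0.3, 1.6, 1.9]
finger_gap: 0.292
gripper_force: 108.1
```

```bash
python3 - <<'E'
from h import *
s=manip.sense();print(s['tcp_pos'],s['force'],s['ft_torque'])
sc=snap('scene');tp=snap('top')
T=bx(-.080,.051,YB);o=np.zeros((300,800,3),np.uint8)
for d,n,r in((sc,'sc',0),(tp,'tp',400)):
    x,y=map(int,proj(d,T));print(n,x-25,y-18,proj(d,T));o[:288,r:r+400]=cv2.resize(d['pixels'][y-18:y+18,x-25:x+25],(400,288),interpolation=cv2.INTER_CUBIC)
cv2.imwrite('pics/touch.png',o)
E
```

```text
[0.4804 0.1139 0.0834] [-0.2912  1.6354  1.8816] [0.0948 0.084  0.0006]
sc 327 226 (np.float64(352.66609346770133), np.float64(244.1145622080378))
tp 265 215 (np.float64(290.4632710168462), np.float64(233.02127680170233))
```

View pics/touch.png

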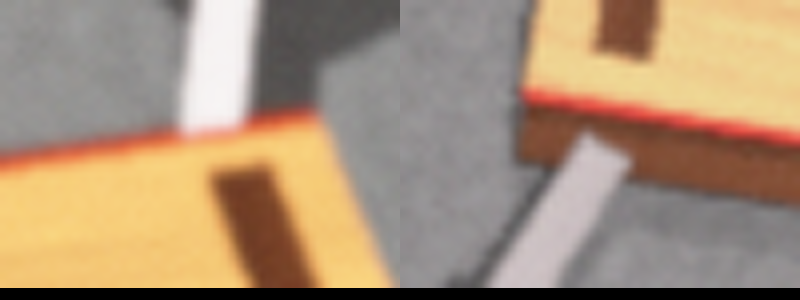

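Contact with the sill: +3.5 N, with the blade's leading corner about 6 mm in front of the lip (top crop (582,133) against the lip at row 112). I'll raise 1 mm and slide in 13 mm.

Call:
step_arm(commands=[-0.0004,0,-0.001,0,0,0,-0.0004,0,-0.001,0,0,0,-0.0024,0.0008,-0.0002,0,0,0,-0.0044,0.0015,0.0007,0,0,0,-0.0064,0.0023,0.0016,0,0,0,-0.0084,0.0031,0.0025,0,0,0,-0.01,0.0037,0.0032,0,0,0,-0.0108,0.0041,0.0036,0,0,0,-0.0116,0.0044,0.004,0,0,0,-0.0116,0.0044,0.004,0,0,0])

```text
t: 14.65
tcp_pos: [0.4934, 0.1119, 0.0843]
tool_rot: [0.241, 0.949, -0.049, 0.198]
force: [0.7, 0.2, 0.2]
finger_gap: 0.288
gripper_force: 108.2
```

```bash
cat >> h.py <<'E'
def lin(L,dth=None):
    s=manip.sense();R0=Ro.from_quat(s['tool_rot']);q=s['q'];lat=np.array([-nb[1],nb[0],0]);P=[];Q=[]
    for i,(u,f,dt) in enumerate(L):  # mm up, mm fwd of TIP, degrees extra th
        R=Ro.from_rotvec(np.radians(dt)*np.array(R0.as_matrix()[:,1]))*R0
        tip=tiploc(s['tcp_pos'],R0.as_matrix())+np.array([0,0,u/1000])+nb*f/1000
        p=tip-(tiploc(np.zeros(3),R.as_matrix()));P.append(p);Q.append(R)
        qn,e=ik(LL,p,R.as_matrix(),q);
        if e>1e-3 or np.abs(qn-q).max()>.2: print('row',i,e,np.abs(qn-q).max())
        q=qn
    print('qend',q,'tip',tip);fmt(P,Q,s['tcp_pos'],s['tool_rot'])
def tiploc(p,R):
    a=Ro.from_rotvec(-np.radians(DEL)*R[:,1]).apply(R[:,2]); 
    return p-.019*R[:,2]+LT*a
E
python3 - <<'E'
from h import *
s=manip.sense();R=Ro.from_quat(s['tool_rot']).as_matrix();t=tiploc(s['tcp_pos'],R);v=t-E0;print('tip',t,v@nb-.069)
lin([(3,0,0),(6,0,0),(9,0,0),(12,1,0),(15,4,0),(18,8,0),(21,12,0),(24,15,0),(27,18,0),(30,20,0)])
print(Ro.from_rotvec(np.radians(10)*R[:,1]).apply(R[:,2])-R[:,2])
E
```

```text
tip [0.5924 0.0583 0.0531] -0.06593998666239487
qend [ 0.1283  0.5476  2.0121 -0.7849  0.3335 -0.2292] tip [0.6122 0.0554 0.0831]
-0.001,0,-0.003,0,0,0,
-0.002,0,-0.006,0,0,0,
-0.004,0,-0.008,0,0,0,
-0.006,0,-0.011,0,0,0,
-0.009,0.001,-0.012,0,0,0,
-0.014,0.003,-0.013,0,0,0,
-0.019,0.004,-0.015,0,0,0,
-0.023,0.005,-0.016,0,0,0,
-0.026,0.006,-0.018,0,0,0,
-0.029,0.007,-0.02,0,0,0
[-0.1452  0.0789 -0.0555]
```

Call:
step_arm(commands=[-0.001,0,-0.003,0,0,0,-0.002,0,-0.006,0,0,0,-0.004,0,-0.008,0,0,0,-0.006,0,-0.011,0,0,0,-0.009,0.001,-0.012,0,0,0,-0.014,0.003,-0.013,0,0,0,-0.019,0.004,-0.015,0,0,0,-0.023,0.005,-0.016,0,0,0,-0.026,0.006,-0.018,0,0,0,-0.029,0.007,-0.02,0,0,0])

```text
t: 15.65
tcp_pos: [0.5114, 0.1087, 0.1139]
tool_rot: [0.241, 0.949, -0.049, 0.197]
force: [-3.4, -0.3, -3.9]
finger_gap: 0.287
gripper_force: 108.1
```

```bash
python3 - <<'E'
from h import *
s=manip.sense();print(s['force'],s['ft_torque'],s['finger_gap'])
sc=snap('scene');tp=snap('top')
T=bx(-.03,.08,0);o=np.zeros((300,800,3),np.uint8)
for d,n,r in((sc,'sc',0),(tp,'tp',400)):
    x,y=map(int,proj(d,T));print(n,x-60,y-45);o[:300,r:r+400]=cv2.resize(d['pixels'][y-45:y+45,x-60:x+60],(400,300),interpolation=cv2.INTER_CUBIC)
cv2.imwrite('pics/up1.png',o)
E
```

```text
[-3.4188 -0.2771 -3.9315] [ 0.3158  1.0462 -0.1999] 0.2874711324889449
sc 278 207
tp 251 171
```

View pics/up1.png

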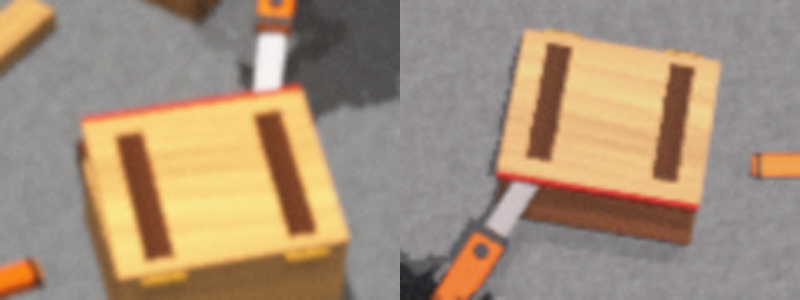

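The lid is rising. In the scene crop the blade passes under the lip at (268,92), and the lid is open about 0.26 rad. I continue the tip along an arc about the hinge.

```bash
cat > arc.py <<'E'
from h import *
import sys
def arc(b1,r1,dt1,n=10):
    s=manip.sense();t=tiploc(s['tcp_pos'],Ro.from_quat(s['tool_rot']).as_matrix());x=(t-E0)@nb-.069;dx,dz=.06-x,t[2]-.06
    b0,r0=np.arctan2(dz,dx),np.hypot(dx,dz);print('beta,rho now',b0,r0,'tip',x,t[2])
    L=[]
    for k in range(1,n+1):
        f=k/n;b=b0+f*(b1-b0);r=r0+f*(r1-r0);L.append((1000*(r*np.sin(b)-dz),1000*(dx-r*np.cos(b)),dt1*f))
    lin(L)
arc(*map(float,sys.argv[1:4]))
E
python3 arc.py .75 .105 6
```

```text
beta,rho now 0.2153760180443422 0.1088796400028312 tip -0.046364095977665776 0.08326918765234448
qend [ 0.0714  0.4543  1.8419 -0.2862  0.6028 -0.7853] tip [0.641  0.0509 0.1316]
-0.005,0.001,-0.005,0,1,0,
-0.009,0.001,-0.011,0,1,-0,
-0.014,0.002,-0.015,-0,2,-0,
-0.019,0.003,-0.02,0,2,-0,
-0.025,0.004,-0.024,0,3,0,
-0.03,0.005,-0.029,0,4,-0,
-0.036,0.006,-0.032,0,4,-0,
-0.041,0.008,-0.036,-0,5,-0,
-0.047,0.009,-0.039,0,5,-0,
-0.053,0.01,-0.042,0,6,0
```

Call:
step_arm(commands=[-0.005,0.001,-0.005,0,1,0,-0.009,0.001,-0.011,0,1,0,-0.014,0.002,-0.015,0,2,0,-0.019,0.003,-0.02,0,2,0,-0.025,0.004,-0.024,0,3,0,-0.03,0.005,-0.029,0,4,0,-0.036,0.006,-0.032,0,4,0,-0.041,0.008,-0.036,0,5,0,-0.047,0.009,-0.039,0,5,0,-0.053,0.01,-0.042,0,6,0])

```text
t: 16.75
tcp_pos: [0.5446, 0.1027, 0.1739]
tool_rot: [0.243, 0.958, -0.036, 0.147]
force: [-2.4, 0.2, -3.1]
finger_gap: 0.29
gripper_force: 108.3
```

```bash
python3 arc.py 1.3 .098 8; python3 -c "
from h import *
print(manip.sense()['force'],manip.sense()['finger_gap'])"
```

```text
beta,rho now 0.7399828644378561 0.10511329909781889 tip -0.017624080987527595 0.13087529681115478
qend [ 0.0061  0.4819  1.5975 -0.0978  0.9185 -1.0144] tip [0.691  0.0434 0.1544]
-0.006,0.002,-0.004,-0,1,-0,
-0.013,0.003,-0.007,0,2,0,
-0.019,0.005,-0.01,-0,2,-0,
-0.026,0.007,-0.012,0,3,-0,
-0.032,0.008,-0.014,0,4,0,
-0.039,0.01,-0.016,-0,5,0,
-0.045,0.012,-0.017,0,6,-0,
-0.051,0.014,-0.019,-0,6,0,
-0.058,0.016,-0.019,-0,7,-0,
-0.064,0.018,-0.02,0,8,-0
[-2.3573  0.2078 -3.1113] 0.29045603016786903
```

Force is still consistent with the tool carrying the lid, so I continue.

Call:
step_arm(commands=[-0.006,0.002,-0.004,0,1,0,-0.013,0.003,-0.007,0,2,0,-0.019,0.005,-0.01,0,2,0,-0.026,0.007,-0.012,0,3,0,-0.032,0.008,-0.014,0,4,0,-0.039,0.01,-0.016,0,5,0,-0.045,0.012,-0.017,0,6,0,-0.051,0.014,-0.019,0,6,0,-0.058,0.016,-0.019,0,7,0,-0.064,0.018,-0.02,0,8,0])

```text
t: 17.75
tcp_pos: [0.6024, 0.0919, 0.2127]
tool_rot: [0.245, 0.966, -0.02, 0.081]
force: [-3.2, 0.1, -1.0]
finger_gap: 0.29
gripper_force: 108.4
```

```bash
cat > lidang.py <<'E'
from h import *
# red lip seen by top & scene; scene view: fit angle from lip pixels (lip end nearest known y)
for n in('top','scene'):
    d=snap(n);hsv=cv2.cvtColor(d['pixels'],cv2.COLOR_BGR2HSV);m=cv2.inRange(hsv,(0,110,70),(8,255,255))|cv2.inRange(hsv,(172,110,70),(180,255,255))
    N,Lb,S,C=cv2.connectedComponentsWithStats(m)
    for al in (.0,.9,1.0,1.1,1.2,1.3,1.4):
        c=[proj(d,bx(.06-.129*np.cos(al),.06+.129*np.sin(al),y)) for y in(-.06,0,.06)];print(n,al,np.round(c,0).tolist())
    for i in range(1,N):
        if S[i,4]>15 and 230<C[i][0]<420 and 150<C[i][1]<300: print(n,S[i],C[i])
E
python3 lidang.py; python3 arc.py 1.36 .096 2
```

```text
top 0.0 [[331.0, 235.0], [309.0, 232.0], [287.0, 228.0]]
top 0.9 [[336.0, 212.0], [312.0, 208.0], [288.0, 204.0]]
top 1.0 [[337.0, 208.0], [313.0, 204.0], [289.0, 200.0]]
top 1.1 [[338.0, 203.0], [314.0, 199.0], [289.0, 195.0]]
top 1.2 [[339.0, 198.0], [315.0, 194.0], [290.0, 190.0]]
top 1.3 [[340.0, 193.0], [315.0, 189.0], [291.0, 184.0]]
top 1.4 [[341.0, 187.0], [316.0, 183.0], [292.0, 179.0]]
top [284 179  25   7  91] [294.7582 181.8352]
top [310 183  35   9 116] [328.3879 187.4741]
top [398 272  10   5  17] [402.4706 273.8235]
scene 0.0 [[310.0, 251.0], [334.0, 248.0], [358.0, 244.0]]
scene 0.9 [[314.0, 233.0], [340.0, 230.0], [366.0, 226.0]]
scene 1.0 [[315.0, 234.0], [342.0, 230.0], [368.0, 226.0]]
scene 1.1 [[316.0, 235.0], [343.0, 231.0], [369.0, 227.0]]
scene 1.2 [[317.0, 237.0], [344.0, 233.0], [371.0, 229.0]]
scene 1.3 [[318.0, 240.0], [346.0, 235.0], [373.0, 231.0]]
scene 1.4 [[320.0, 243.0], [347.0, 238.0], [375.0, 234.0]]
scene [311 231  74  15 253] [349.0909 237.7589]
beta,rho now 1.330783456254471 0.09866901541100065 tip 0.036544882366797496 0.15584065973786343
qend [-0.0049  0.4947  1.5594 -0.0735  0.9677 -1.0405] tip [0.6971 0.0427 0.1539]
-0.001,0,-0,0,0,0,
-0.001,0,-0,0,0,0,
-0.002,0,-0,0,1,0,
-0.002,0,-0,0,1,-0,
-0.003,0.001,-0,-0,1,-0,
-0.003,0.001,-0,-0,1,-0,
-0.004,0.001,-0,0,1,0,
-0.004,0.001,-0.001,-0,2,-0,
-0.005,0.001,-0.001,-0,2,0,
-0.005,0.001,-0.001,-0,2,-0
```

```bash
python3 - <<'E'
from h import *
from scipy.optimize import least_squares
lin([(0,-10,0),(0,-25,0),(0,-45,2),(0,-65,4),(0,-85,6),(10,-100,9),(25,-110,12),(40,-110,16),(50,-110,20),(55,-110,24)])
ob={}
for n in('top','scene'):
    d=pickle.load(open(n+'.pkl','rb'));hsv=cv2.cvtColor(d['pixels'],cv2.COLOR_BGR2HSV)
    m=cv2.inRange(hsv,(100,90,25),(130,255,255));N,Lb,S,C=cv2.connectedComponentsWithStats(m)
    c=proj(d,[.583,.293,.06]);i=min(range(1,N),key=lambda i:np.hypot(*(C[i]-c))+(S[i,4]<200)*1e3);ob[n]=(d,S[i]);print(n,S[i])
th=np.linspace(0,2*np.pi,60)
def f(c):
    r=[]
    for n,(d,S) in ob.items():
        P=np.array([proj(d,[c[0]+.034*np.cos(t),c[1]+.034*np.sin(t),z]) for t in th for z in(.0,.09)])
        r+=[P[:,0].min()+.0-S[0]+.5,P[:,0].max()-S[0]-S[2]+.5,P[:,1].min()-S[1]+.5,P[:,1].max()-S[1]-S[3]+.5]
    return np.array(r)
r=least_squares(f,[.583,.293]);print('cup',r.x,r.fun)
E
```

```text
qend [-0.093   0.4133  1.4452  0.1004  1.5115 -1.1847] tip [0.585  0.0595 0.2108]
0.009,-0.003,-0.002,0,0,0,
0.023,-0.009,-0.004,0,0,0,
0.039,-0.015,-0.01,-0,2,-0,
0.055,-0.022,-0.017,0,4,0,
0.071,-0.029,-0.023,0,6,0,
0.078,-0.034,-0.039,-0,9,-0,
0.08,-0.037,-0.06,0,12,0,
0.071,-0.037,-0.079,0,16,-0,
0.063,-0.037,-0.094,0,20,-0,
0.055,-0.037,-0.102,0,24,0
top [187 215  30  26 581]
scene [426 204  28  41 841]
cup [0.5872 0.3005] [-2.3004  1.4427 -0.6753  1.8129 -2.2941  1.6823 -0.2896  2.1888]
```

Call:
step_arm(commands=[0.009,-0.003,-0.002,0,0,0,0.023,-0.009,-0.004,0,0,0,0.039,-0.015,-0.01,0,2,0,0.055,-0.022,-0.017,0,4,0,0.071,-0.029,-0.023,0,6,0,0.078,-0.034,-0.039,0,9,0,0.08,-0.037,-0.06,0,12,0,0.071,-0.037,-0.079,0,16,0,0.063,-0.037,-0.094,0,20,0,0.055,-0.037,-0.102,0,24,0])

```text
t: 18.85
tcp_pos: [0.5228, 0.0931, 0.3061]
tool_rot: [0.243, 0.962, 0.033, -0.12]
force: [0.6, -0.4, -2.3]
finger_gap: 0.291
gripper_force: 108.2
```

```bash
python3 lidang.py | grep '\[2\|\[3' | grep -v '\[\['; python3 - <<'E'
from h import *
from scipy.optimize import least_squares
ob={}
for n in('top','scene'):
    d=pickle.load(open(n+'.pkl','rb'));hsv=cv2.cvtColor(d['pixels'],cv2.COLOR_BGR2HSV)
    m=cv2.inRange(hsv,(100,90,25),(130,255,255));N,Lb,S,C=cv2.connectedComponentsWithStats(m)
    c=proj(d,[.583,.293,.06]);i=min(range(1,N),key=lambda i:np.hypot(*(C[i]-c))+(S[i,4]<200)*1e3);ob[n]=(d,S[i])
    if n=='top':
        for y in range(S[i][1],S[i][1]+S[i][3],3): xs=np.where(Lb[y]==i)[0];print(y,xs.min(),xs.max(),end='; ')
th=np.linspace(0,2*np.pi,90)
def f(c):
    r=[]
    for n,(d,S) in ob.items():
        P=np.array([proj(d,[c[0]+.034*np.cos(t),c[1]+.034*np.sin(t),.09]) for t in th])
        e=[P[:,0].min()-S[0]+.5,P[:,0].max()-S[0]-S[2]+.5,P[:,1].min()-S[1]+.5]
        r+=e if n=='scene' else [e[0],e[2]]
    return np.array(r)
r=least_squares(f,[.583,.293]);print('cup',r.x,r.fun)
p,R=tcp_for([r.x[0],r.x[1],.13],77,20);print(p);path(p,R)
p2,_=tcp_for([r.x[0],r.x[1],.01],77,20);print(p2)
print(manip.sense()['force'],manip.sense()['finger_gap'])
E
```

```text
top [317 183   5   4  16] [318.9375 184.875 ]
scene [311 231  74  15 286] [348.8182 237.7378]
215 197 203; 218 191 208; 221 189 211; 224 188 213; 227 187 215; 230 188 216; 233 189 215; 236 191 214; 239 195 208; cup [0.586  0.2949] [-0.1502 -0.172   0.2852 -0.4804 -0.0763]
[0.5492 0.2815 0.2402]
qend [ 0.3042  0.769   1.0399 -0.0245  1.8802 -1.6166] maxstep 0.051576858240513834
ang 51.40500589544183 dist 0.20183939511490512
0.005,0.018,0.008,2,2,-4,
0.01,0.036,0.016,4,3,-9,
0.015,0.053,0.024,6,5,-13,
0.021,0.071,0.032,8,7,-18,
0.026,0.089,0.04,10,8,-22,
0.031,0.107,0.048,11,10,-27,
0.036,0.125,0.056,13,11,-31,
0.041,0.142,0.064,15,13,-36,
0.046,0.16,0.072,17,15,-40,
0.051,0.178,0.08,19,16,-45
[0.5492 0.2815 0.1202]
[-0.3212  0.3446 -1.8239] 0.28420740569236064
```

Call:
step_arm(commands=[0.005,0.018,0.008,2,2,-4,0.01,0.036,0.016,4,3,-9,0.015,0.053,0.024,6,5,-13,0.021,0.071,0.032,8,7,-18,0.026,0.089,0.04,10,8,-22,0.031,0.107,0.048,11,10,-27,0.036,0.125,0.056,13,11,-31,0.041,0.142,0.064,15,13,-36,0.046,0.16,0.072,17,15,-40,0.051,0.178,0.08,19,16,-45])

```text
t: 19.95
tcp_pos: [0.5454, 0.2837, 0.2382]
tool_rot: [-0.171, 0.947, -0.047, -0.266]
force: [0.8, -0.5, -1.1]
finger_gap: 0.29
gripper_force: 108.2
```

```bash
python3 - <<'E'
from h import *
s=manip.sense();R=Ro.from_quat(s['tool_rot']).as_matrix();t=tiploc(s['tcp_pos'],R);print('q',s['q'],'tip',t)
sc=snap('scene');tp=snap('top');pickle.dump((s,sc,tp),open('cup.pkl','wb'))
o=np.zeros((400,800,3),np.uint8)
for d,n,r in((sc,'sc',0),(tp,'tp',400)):
    x,y=map(int,proj(d,t));y-=0;print(n,x-25,y-25,proj(d,t));o[:,r:r+400]=cv2.resize(d['pixels'][y-25:y+25,x-25:x+25],(400,400),interpolation=cv2.INTER_CUBIC)
cv2.imwrite('pics/cup.png',o)
E
```

```text
q [ 0.3093  0.7667  1.0503 -0.0239  1.8711 -1.6199] tip [0.582  0.2976 0.1281]
sc 416 173 (np.float64(441.8662153206105), np.float64(198.9350405871818))
tp 169 202 (np.float64(194.5068937906644), np.float64(227.24981965041167))
```

View pics/cup.png

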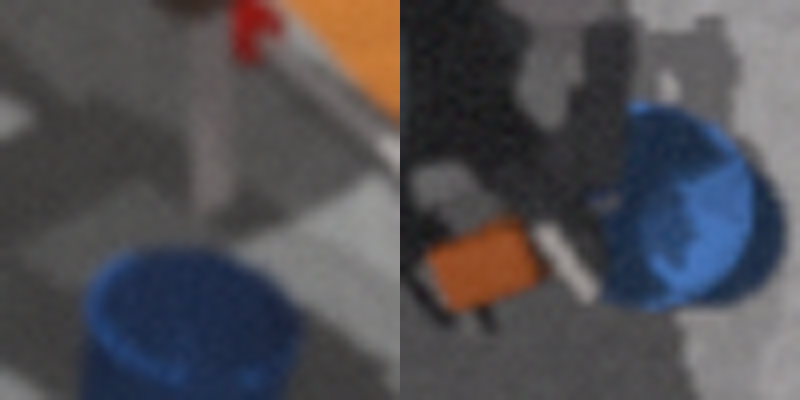

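The scene crop shows the blade tip at (212,218), full-frame (442,199.8). That is 1 px from the prediction and just above the cup mouth. I'll lower it in.

```bash
python3 - <<'E'
from h import *
p,R=tcp_for([.586,.295,.014],77,20);path(p,R,hold=2)
R=Ro.from_quat(manip.sense()['tool_rot']).as_matrix();print(R.T@[0,0,-1])
E
```

```text
qend [ 0.3043  0.8863  1.1194 -0.0234  1.6835 -1.6116] maxstep 0.019944150703383956
ang 0.6201054743809767 dist 0.112864685679419
-0.008,-0.001,0.012,-0,0,0,
-0.015,-0.002,0.024,-0,0,0,
-0.023,-0.003,0.035,-0,0,0,
-0.031,-0.003,0.047,-0,0,0,
-0.038,-0.004,0.059,-0,0,0,
-0.046,-0.005,0.071,-0,0,0,
-0.054,-0.006,0.083,-0,0,1,
-0.061,-0.007,0.094,-0,0,1,
-0.061,-0.007,0.094,-0,0,1,
-0.061,-0.007,0.094,-0,0,1
[-0.521  -0.004   0.8536]
```

Call:
step_arm(commands=[-0.002,-0.006,-0.003,0,0,0,-0.01,-0.007,0.01,0,0,0,-0.018,-0.007,0.024,0,0,0,-0.027,-0.007,0.038,0,0,0,-0.035,-0.007,0.051,0,0,0,-0.043,-0.007,0.065,0,0,0,-0.051,-0.007,0.078,0,0,1,-0.057,-0.007,0.088,0,0,1,-0.061,-0.007,0.094,0,0,1,-0.061,-0.007,0.094,0,0,1])

```text
t: 21.05
tcp_pos: [0.5511, 0.2782, 0.1262]
tool_rot: [-0.161, 0.949, -0.048, -0.266]
force: [0.4, 0.3, -1.5]
finger_gap: 0.289
gripper_force: 108.5
```

Call:
step_arm(commands=[-0.0005,0,0.0009,0,0,0,-0.001,0,0.0017,0,0,0,-0.0016,0,0.0026,0,0,0,-0.0021,0,0.0034,0,0,0,-0.0026,0,0.0043,0,0,0,-0.0031,0,0.0051,0,0,0,-0.0034,0,0.0055,0,0,0,-0.0034,0,0.0055,0,0,0,-0.0034,0,0.0055,0,0,0,-0.0034,0,0.0055,0,0,0])

```text
t: 22.05
tcp_pos: [0.5514, 0.2778, 0.121]
tool_rot: [-0.161, 0.949, -0.048, -0.266]
force: [0.3, -0.2, -1.1]
finger_gap: 0.281
gripper_force: 108.5
```

Call:
step_arm(commands=[-0.0003,0,0.0004,0,0,0,-0.0005,0,0.0009,0,0,0,-0.0008,0,0.0013,0,0,0,-0.001,0,0.0017,0,0,0,-0.0013,0,0.0021,0,0,0,-0.0016,0,0.0026,0,0,0,-0.0018,0,0.003,0,0,0,-0.0021,0,0.0034,0,0,0,-0.0021,0,0.0034,0,0,0,-0.0021,0,0.0034,0,0,0])

```text
t: 23.05
tcp_pos: [0.5514, 0.2778, 0.117]
tool_rot: [-0.161, 0.949, -0.048, -0.266]
force: [0.6, 1.7, -1.2]
finger_gap: 0.284
gripper_force: 108.5
```

Call:
step_arm(commands=[-0.0003,0,0.0004,0,0,0,-0.0005,0,0.0009,0,0,0,-0.0008,0,0.0013,0,0,0,-0.001,0,0.0017,0,0,0,-0.001,0,0.0017,0,0,0,-0.001,0,0.0017,0,0,0,-0.001,0,0.0017,0,0,0,-0.001,0,0.0017,0,0,0,-0.001,0,0.0017,0,0,0,-0.001,0,0.0017,0,0,0])

```text
t: 24.05
tcp_pos: [0.5514, 0.2778, 0.1151]
tool_rot: [-0.161, 0.949, -0.048, -0.266]
force: [0.8, 1.2, -0.7]
finger_gap: 0.292
gripper_force: 108.5
```

Call:
step_arm(commands=[-0.0003,0,0.0004,0,0,0,-0.0005,0,0.0009,0,0,0,-0.0008,0,0.0013,0,0,0,-0.001,0,0.0017,0,0,0,-0.0012,0,0.002,0,0,0,-0.0012,0,0.002,0,0,0,-0.0012,0,0.002,0,0,0,-0.0012,0,0.002,0,0,0,-0.0012,0,0.002,0,0,0,-0.0012,0,0.002,0,0,0])

```text
t: 25.05
tcp_pos: [0.5514, 0.2778, 0.1129]
tool_rot: [-0.161, 0.949, -0.048, -0.266]
force: [-0.3, 0.4, -0.1]
finger_gap: 0.292
gripper_force: 108.5
```

Call:
step_arm(commands=[-0.0003,0,0.0004,0,0,0,-0.0005,0,0.0009,0,0,0,-0.0008,0,0.0013,0,0,0,-0.001,0,0.0017,0,0,0,-0.001,0,0.0017,0,0,0,-0.001,0,0.0017,0,0,0,-0.001,0,0.0017,0,0,0,-0.001,0,0.0017,0,0,0,-0.001,0,0.0017,0,0,0,-0.001,0,0.0017,0,0,0])

```text
t: 26.05
tcp_pos: [0.5514, 0.2778, 0.1125]
tool_rot: [-0.161, 0.949, -0.048, -0.266]
force: [0.0, 1.5, 7.1]
finger_gap: 0.29
gripper_force: 109.0
```

```bash
python3 - <<'E'
from h import *
f=[]
for i in range(6): manip.snapshot('top'); f.append(manip.sense()['force'])
print(np.mean(f,0),np.std(f,0))
s=manip.sense();R=Ro.from_quat(s['tool_rot']).as_matrix();print(tiploc(s['tcp_pos'],R),s['finger_gap'])
for n in('scene','top'):
    d=snap(n);hsv=cv2.cvtColor(d['pixels'],cv2.COLOR_BGR2HSV)
    m=cv2.inRange(hsv,(100,90,25),(130,255,255));N,Lb,S,C=cv2.connectedComponentsWithStats(m)
    print(n,[(S[i],C[i]) for i in range(1,N) if S[i,4]>100 and np.hypot(*(C[i]-proj(d,[.586,.295,.05])))<30])
E
```

```text
[-0.0904  1.1889  7.3838] [0.6233 0.4363 0.2394]
[0.5886 0.2902 0.0024] 0.28429546655552146
scene [(array([426, 204,  27,  41, 722], dtype=int32), array([438.2327, 225.3601]))]
top []
```

Call:
step_arm(commands=[0.0003,0,-0.0004,0,0,0,0.0005,0,-0.0009,0,0,0,0.0005,0,-0.0009,0,0,0,0.0005,0,-0.0009,0,0,0,0.0005,0,-0.0009,0,0,0,0.0005,0,-0.0009,0,0,0,0.0005,0,-0.0009,0,0,0,0.0005,0,-0.0009,0,0,0,0.0005,0,-0.0009,0,0,0,0.0005,0,-0.0009,0,0,0])

```text
t: 27.45
tcp_pos: [0.5514, 0.2778, 0.1126]
tool_rot: [-0.161, 0.949, -0.048, -0.266]
force: [-0.6, 1.6, 6.4]
finger_gap: 0.29
gripper_force: 109.0
```

Call:
step_arm(commands=[0,0,0,0,0,0,0,0,0,0,0,0,0,0,0,0,0,0,0,0,0,0,0,0,0,0,0,0,0,0,0,0,0,0,0,0,0,0,0,0,0,0,0,0,0,0,0,0,0,0,0,0,0,0,0,0,0,0,0,0], jaw=75, grip_force=40)

```text
t: 28.45
tcp_pos: [0.5514, 0.2778, 0.1119]
tool_rot: [-0.161, 0.949, -0.048, -0.266]
force: [0.1, 0.0, 0.4]
finger_gap: 0.75
gripper_force: 0.0
```

Call:
step_arm(commands=[0,0,-0.006,0,0,0,0,0,-0.015,0,0,0,0,0,-0.03,0,0,0,0,0,-0.045,0,0,0,0,0,-0.065,0,0,0,0,0,-0.09,0,0,0,0,0,-0.115,0,0,0,0,0,-0.13,0,0,0,0,0,-0.13,0,0,0,0,0,-0.13,0,0,0])

```text
t: 29.45
tcp_pos: [0.6149, 0.3008, 0.223]
tool_rot: [-0.161, 0.949, -0.048, -0.265]
force: [-0.1, -0.6, -1.0]
finger_gap: 0.747
gripper_force: 0.0
```

```bash
python3 lidang.py | grep '\[2\|\[3' | grep -v '\[\['; python3 - <<'E'
from h import *
s=manip.sense();print(s['tcp_pos'],s['force'],s['finger_gap'])
D={}
for n in('scene','top','wrist'):
    d=snap(n);D[n]=d;hsv=cv2.cvtColor(d['pixels'],cv2.COLOR_BGR2HSV)
    m=cv2.inRange(hsv,(100,90,25),(130,255,255));N,Lb,S,C=cv2.connectedComponentsWithStats(m);c=proj(d,[.586,.295,.1])
    print(n,'cup',[(S[i],C[i]) for i in range(1,N) if S[i,4]>60 and np.hypot(*(C[i]-c))<(30 if n!='wrist' else 150)])
    m=cv2.inRange(hsv,(5,160,90),(15,255,255))
    N,Lb,S,C=cv2.connectedComponentsWithStats(m)
    print(n,'orange',[(S[i],C[i]) for i in range(1,N) if S[i,4]>20 and np.hypot(*(C[i]-c))<(40 if n!='wrist' else 150)])
    t=np.array([.5886,.2902,.004]);h=np.array([np.cos(np.radians(20)),np.sin(np.radians(20)),0])
    for ln in(0,13,20,30):
        u=-h*np.sin(np.radians(ln))+np.array([0,0,np.cos(np.radians(ln))]);print('  lean',ln,'handle mid',proj(d,t+.111*u),'butt',proj(d,t+.155*u))
E
```

```text
top [308 182   7   4  16] [310.625  183.5625]
top [315 183   7   4  21] [318.2381 184.8095]
scene [311 232  73  14 257] [346.9222 238.1751]
[0.6141 0.3005 0.2219] [-0.2208 -0.6409 -0.4746] 0.7491437675447569
scene cup [(array([426, 205,  27,  40, 723], dtype=int32), array([438.4288, 225.3264]))]
scene orange [(array([428, 182,  12,  32, 305], dtype=int32), array([433.0066, 197.0459]))]
  lean 0 handle mid (np.float64(439.83408610792947), np.float64(205.25417912360086)) butt (np.float64(442.6442966033138), np.float64(191.21986272386928))
  lean 13 handle mid (np.float64(431.88926468706927), np.float64(201.40201476357868)) butt (np.float64(431.3039620332371), np.float64(185.9798614415079))
  lean 20 handle mid (np.float64(427.69768068128565), np.float64(200.1644003514957)) butt (np.float64(425.37015588313454), np.float64(184.38547162752963))
  lean 30 handle mid (np.float64(421.9829651496015), np.float64(199.43460795616866)) butt (np.float64(417.3464242156668), np.float64(183.60576759679827))
top cup [(array([187, 215,  29,  25, 426], dtype=int32), array([200.8967, 225.507 ]))]
top ora
[... 880 characters left out ...]
0519])), (array([ 302,  234,   40,   44, 1415], dtype=int32), array([320.0177, 252.8544]))]
  lean 0 handle mid (np.float64(314.7152555005696), np.float64(286.5038475767657)) butt (np.float64(314.4583750694579), np.float64(276.0756256212002))
  lean 13 handle mid (np.float64(314.3066664478425), np.float64(251.71662575141102)) butt (np.float64(313.8078284206558), np.float64(220.08917959825646))
  lean 20 handle mid (np.float64(314.120181699875), np.float64(235.34999251536377)) butt (np.float64(313.5288249828597), np.float64(195.12780707202592))
  lean 30 handle mid (np.float64(313.9038699129733), np.float64(215.729636314535)) butt (np.float64(313.2291317054705), np.float64(167.0785913269152))
```

All three views put the tool in the cup leaning about 13°. The cup has not moved, the lid is at about 1.35 rad and the gripper is clear, so I hand in.

```bash
python3 -c "
from station import manip
print(manip.sign_off())"
```

```text
the job is handed in; nothing more can be done
None
```

I levered the lid up and it stays open at about 1.35 rad (77°). The pry tool stands released in the upright cup, leaning about 13°. The job was handed in at about 30 s, and no verdict came back.

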